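# Load the vial warming well

## Robot

A 7-joint arm with a two-finger parallel gripper is mounted at the origin on the work surface. World frame = base frame: x ahead of the robot, y to its left, z up, the work surface at z = 0. Lengths are in mm, angles in rad, forces in N, time in s.
With the tool pointing down it reaches from about 400 to 875 mm from the base axis. Payload 4.4 kg.
Tool frame: the origin (TCP) lies at the very end of the fingers, on their centre line; the grasp point (between the pads) lies 19 mm behind it (ctrl.pinch_z is the z of the grasp point in the tool frame, in mm); z points along the fingers, x is the direction in which the jaws open and shut, and the axes are right-handed (so a half turn about z gives the same grasp; the last joint's range is limited). The gripper opens to 85 mm and grips with 20 to 120 N. Pads are 22 mm wide; open, the fingers measure 114 mm over their backs; the gripper's body (76 mm by 85 mm) begins 54 mm behind the grasp point. The pads swing forward as they close: fully open they stand 13 mm farther back than shut.
Start: joints at [1.173, 0.628, 0.038, 1.517, -0.027, 0.996, -0.02], TCP at [211.762, -614.552, 231.313] pointing down, gripper open.
Joint ranges: [-3.06, 3.06], [-0.37, 2.12], [-1.25, 1.32], [0.18, 2.47], [-1.1, 4.24], [0.23, 1.98], [-2.94, 2.94]. Speed limits (rad/s): [2.57, 2.57, 3.14, 3.14, 3.14, 3.14, 3.14].

## Interface

Orientations are given as [roll, pitch, yaw] about the fixed x, y, z axes, in that order (R = Rz(yaw) Ry(pitch) Rx(roll)).
In Python, from cell import sensors, get_image, order, ctrl gives the robot as it stands.
- The arm moves only by the tool arm_command, never from a script. Its argument "rows" is a list that holds one entry, the list of rows, each a list of 6 numbers: the shift along the tool's x, y, z in mm, then the turn, a rotation vector about the tool's x, y, z in degrees. A call has 1 to 20 rows; each row is the pose to reach, as a shift and turn from the pose commanded when the call began, along the tool's axes at that moment; what a row does not reach only later rows make up. A row lasts 1/12 s, in which the tool goes at most 41.7 mm and 7.16 degrees, less where a joint would pass 70% of its speed; a pose out of reach is approached as far as the arm can. A call with a gripper value outside its range is refused whole. "claw" is the opening, from -1 (shut) to 1 (fully open), set as the call begins (left out, the last holds). The fingers move at their own pace and stop on an object; the grip force is fixed at half the most. Time passes only in rows, so rows that repeat a pose let the fingers close. It gives the time, the measured TCP pose, the force and the opening at its end, in the units of the state.
- sensors.read_state(): the state, without advancing time (a new reading comes with each control period).
- get_image(name): name is "scene" or "top"; returns a dict with "pixels" (384x512x3 uint8, red, green, blue), "z_map" (384x512 float32, mm along the optical axis (not along the pixel's ray), 0 where there is no reading), "K" (3x3 intrinsics, pixels), "pose" (4x4, takes a point from camera to world coordinates). Camera axes: x right, y up, looking along -z (the intrinsics and any distortion apply to the point x, -y, -z); pixel columns grow to the right and rows downward; lengths in mm; the calibration is good to about 2 mm. A picture is of the moment at which its call begins.
- order.finish_job(): hands the job in, once; it reports no verdict.
The state is a dict: "clock": time; "qpos": joint angles; "qd": joint speeds; "tau": joint torques, N m; "eef_pos": TCP position; "tool_rot": TCP orientation; "force": force on the tool from outside, world axes, zero at the start; "torque": the same for the moment, N m; "width": finger opening in mm.
Only numpy, scipy, OpenCV 4.12 (cv2) and the standard library are available. Lean on these libraries where they do the work, as an engineer would, in place of code of your own. Each camera call takes 0.05 s, during which the arm holds its last target.

## Task

Slide the heat controller fully back to its off end, then hook every vial rack over the rim of the steel warming well by its bent lip, so that it hangs upright inside, its lip outside the wall. When all racks that are there hang, and only then, slide the heat up until the grip is level with the orange pointer; leave the other things on the bench as they are.

Things in the scene. Friction and masses are not known exactly. Their poses are not given: they have to be found in the camera images.
- well: warming well: open steel tub on a cream plinth, fixed. Origin: centre of its underside on the bench; x across its short side, y along its long side, z up. Tub outside 140 (x) by 280 (y) mm, inside 130 by 270 mm, walls 5 mm thick all round, rim 125 mm and inner floor 10 mm above the bench. The plinth sticks out 15 mm all round, 55 mm high.
- rack_a: hook-on vial rack, pink lip and tab (may be absent), 0.2 kg, upright on the bench. Origin: centre of its underside; z up, x from hook side to vial side. Heavy steel foot 48 (x) by 52 (y) mm, two vials fixed on it. Back plate, outer face at x = -24 mm, rises from it; on top a bridge (underside z = 85, top z = 90 mm) runs out to x = -43 and bends down into the lip.
- rack_a_lip (a point): middle of the lip's lower edge, at (-41, 0, 60) mm in the rack's frame. Lip: 4 mm thick, 52 mm wide, x = -43 to -39, z = 60 to 85 mm. The slot between lip and back plate, open below, is 15 mm wide (x = -39 to -24): the tub wall goes in there. On top of the rack stands the upright grip tab: 10 mm (x) by 30 mm (y), centred at x = -18, y = 0, z = 90 to 135 mm.
- rack_b: hook-on vial rack, yellow lip and tab (may be absent), 0.2 kg, upright on the bench. Origin: centre of its underside; z up, x from hook side to vial side. Heavy steel foot 48 (x) by 52 (y) mm, two vials fixed on it. Back plate, outer face at x = -24 mm, rises from it; on top a bridge (underside z = 85, top z = 90 mm) runs out to x = -43 and bends down into the lip.
- rack_b_lip (a point): middle of the lip's lower edge, at (-41, 0, 60) mm in the rack's frame. Lip: 4 mm thick, 52 mm wide, x = -43 to -39, z = 60 to 85 mm. The slot between lip and back plate, open below, is 15 mm wide (x = -39 to -24): the tub wall goes in there. On top of the rack stands the upright grip tab: 10 mm (x) by 30 mm (y), centred at x = -18, y = 0, z = 90 to 135 mm.
- rack_c: hook-on vial rack, green lip and tab (may be absent), 0.2 kg, upright on the bench. Origin: centre of its underside; z up, x from hook side to vial side. Heavy steel foot 48 (x) by 52 (y) mm, two vials fixed on it. Back plate, outer face at x = -24 mm, rises from it; on top a bridge (underside z = 85, top z = 90 mm) runs out to x = -43 and bends down into the lip.
- rack_c_lip (a point): middle of the lip's lower edge, at (-41, 0, 60) mm in the rack's frame. Lip: 4 mm thick, 52 mm wide, x = -43 to -39, z = 60 to 85 mm. The slot between lip and back plate, open below, is 15 mm wide (x = -39 to -24): the tub wall goes in there. On top of the rack stands the upright grip tab: 10 mm (x) by 30 mm (y), centred at x = -18, y = 0, z = 90 to 135 mm.
- rack_d: hook-on vial rack, blue lip and tab (may be absent), 0.2 kg, upright on the bench. Origin: centre of its underside; z up, x from hook side to vial side. Heavy steel foot 48 (x) by 52 (y) mm, two vials fixed on it. Back plate, outer face at x = -24 mm, rises from it; on top a bridge (underside z = 85, top z = 90 mm) runs out to x = -43 and bends down into the lip.
- rack_d_lip (a point): middle of the lip's lower edge, at (-41, 0, 60) mm in the rack's frame. Lip: 4 mm thick, 52 mm wide, x = -43 to -39, z = 60 to 85 mm. The slot between lip and back plate, open below, is 15 mm wide (x = -39 to -24): the tub wall goes in there. On top of the rack stands the upright grip tab: 10 mm (x) by 30 mm (y), centred at x = -18, y = 0, z = 90 to 135 mm.
- rack_e: hook-on vial rack, violet lip and tab (may be absent), 0.2 kg, upright on the bench. Origin: centre of its underside; z up, x from hook side to vial side. Heavy steel foot 48 (x) by 52 (y) mm, two vials fixed on it. Back plate, outer face at x = -24 mm, rises from it; on top a bridge (underside z = 85, top z = 90 mm) runs out to x = -43 and bends down into the lip.
- rack_e_lip (a point): middle of the lip's lower edge, at (-41, 0, 60) mm in the rack's frame. Lip: 4 mm thick, 52 mm wide, x = -43 to -39, z = 60 to 85 mm. The slot between lip and back plate, open below, is 15 mm wide (x = -39 to -24): the tub wall goes in there. On top of the rack stands the upright grip tab: 10 mm (x) by 30 mm (y), centred at x = -18, y = 0, z = 90 to 135 mm.
- controller: cream heat controller box, fixed, 120 (x) by 200 (y) by 50 mm high, with an aluminium track (36 by 150 mm, top 63 mm above the bench) along the middle of its top. Origin: centre of its underside; y along the track, z up.
- heat (a joint): position of the slider along the track, m: 0 = fully back at the off end (the controller's -y end, white bar beside the track), growing towards the controller's +y up to 0.10. It stays where it is left; friction about 1.5 N.
- heat_top (a point): centre of the top of the slider grip, a black block 28 (x) by 20 (y) by 38 mm high with a white line across its top; the top is 102.5 mm above the bench. At joint value q it lies at y = -50 mm + q in the controller's frame, x = 0.
- pointer: orange pointer clipped on the controller's top beside the track, 8 mm high, fixed for the run, its place along the track varies. Axes parallel to the controller's; its origin is the tip line that marks the wanted slider position: its y along the track is where the middle of the grip should be.
- reagent: bystander: amber bottle, 64 mm diameter, 140 mm high; origin at the centre of its underside
- beaker: bystander: glass beaker, 72 mm diameter, 85 mm high; origin at the centre of its underside
- stray_vial: bystander: single vial standing on the bench, 21 mm diameter, 65 mm high; origin at the centre of its underside
- tip_box: bystander: white box of coloured pipette tips, 55 by 94 by 57 mm; origin at the centre of its underside
- marker: bystander: red-capped marker pen lying on the bench, 130 mm long; origin at the middle of its underside
Things that resemble listed ones, but are neither listed nor needed, are in the scene too. Leave any purple look-alike of the controller alone.

How it is judged:
By the outcome, as a careful person would: the job done as asked, in the order asked, and still so for the second after the job is handed in, with the robot touching nothing.
Of rack_a, rack_b, rack_c, rack_d, rack_e only 4 to 5 are there at a start; the rules pass over those that are not, and their reading is None.
At some moment in a run one of rack_a, rack_b, rack_c, rack_d, rack_e may be knocked a few centimetres aside while the robot is not near it.
It also fails if it takes over 210 s, if anything falls off the work surface, if the arm or the gripper's body presses on something with over 40 N, if the wrist force passes 120 N, or if a joint passes its speed limit or range.

## Working session

There is one attempt and no reset: what is moved stays moved. The work goes in short steps, Python scripts to look and compute and a tool call to move; the robot and the scene stay as the last step left them, time stands still between calls to the robot, and variables do not carry over. Pictures are saved under pics/ and viewed, and the job is handed in when it is done.

Besides the shell and the picture viewer there is one more tool, called by a JSON object that holds its "method" and its "body". arm_command: Moves the arm, as the interface text tells. Its arguments: {"type":"object","properties":{"rows":{"type":"array","items":{"type":"array","items":{"type":"array","items":{"type":"number"}}}},"claw":{"type":"number"}},"required":["rows"]}

```bash
ls; mkdir -p pics
python3 - <<'E'
from cell import sensors,get_image,ctrl
import cv2,numpy as np
print(sensors.read_state()); print(ctrl.pinch_z)
for n in("scene","top"):
    d=get_image(n); cv2.imwrite(f"pics/{n}0.png",cv2.resize(d["pixels"][:,:,::-1],(800,600),interpolation=cv2.INTER_CUBIC)); print(n,d["K"],d["pose"])
    np.savez(f"{n}0.npz",**d)
E
```

```text
pics
{'clock': 0.0, 'qpos': array([ 1.17319464,  0.6293825 ,  0.03845126,  1.5184042 , -0.02701725,
        0.99628018, -0.01995232]), 'qd': array([-4.83345303e-05, -2.16537803e-04, -1.82525443e-03,  1.84842381e-03,
        2.03358298e-04, -1.45780720e-04, -5.00445290e-04]), 'tau': array([ 6.64982163e-04, -5.63394821e+01,  1.22594163e+00, -1.93444902e+01,
        1.09511154e-02,  1.03374981e-02, -1.38521344e-05]), 'eef_pos': array([ 211.55200735, -613.93014592,  230.35410739]), 'tool_rot': array([ 3.14157330e+00,  1.95587814e-03, -1.23896471e+00]), 'force': array([ 0.00495027, -0.20583993, -0.28333471]), 'torque': array([-0.01325503, -0.04379553,  0.00674172]), 'width': 85.45925445547653}
-18.700000000000003
scene [[355.31536025   0.         260.07440035]
 [  0.         355.31536025 190.41140413]
 [  0.           0.           1.        ]] [[-5.37645476e-02 -6.09915972e-01  7.90640171e-01  1.40738211e+03]
 [ 9.98510538e-01 -4.01946596e-02  3.68930185e-02  7.78489511e+01]
 [ 9.27787129e-03  7.91446079e-01  6.11168573e-01  7.66375287e+02]
 [ 0.00000000e+00  0.00000000e+00  0.00000000e+00  1.00000000e+00]]
top [[419.70280935   0.         253.6613758 ]
 [  0.         419.70280935 197.13807745]
 [  0.           0.           1.        ]] [[ 4.09017429e-03  9.98789091e-01 -4.90267572e-02  4.52878702e+02]
 [-9.99906882e-01  4.72320405e-03  1.28030343e-02  3.62069558e+01]
 [ 1.30190944e-02  4.89698253e-02  9.98715405e-01  1.40039000e+03]
 [ 0.00000000e+00  0.00000000e+00  0.00000000e+00  1.00000000e+00]]
```

View pics/scene0.png

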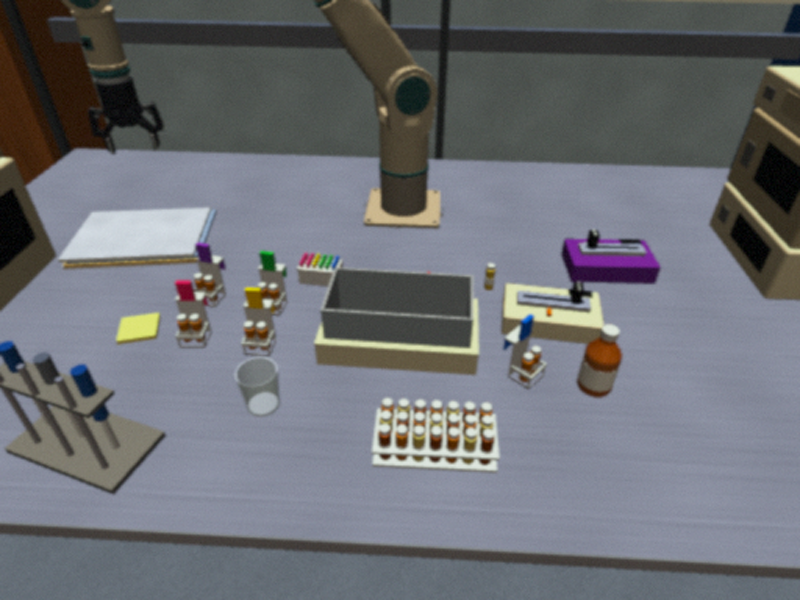

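View pics/top0.png

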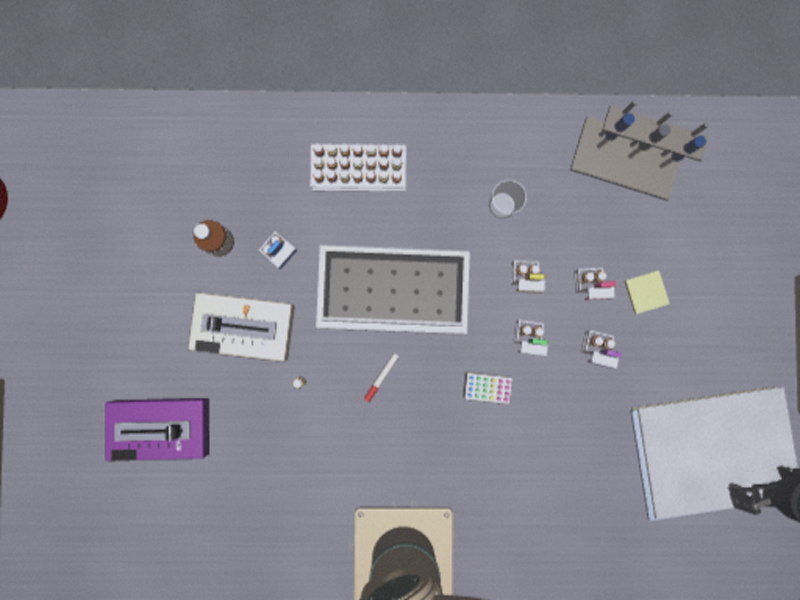

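Both views show all five racks: violet, pink, green and yellow to the right of the well, blue to its left beside the cream controller at top (240,325). The purple look-alike is at top (157,430). Next I'll take close crops of the controller and each rack.

```bash
cat > h.py <<'E'
import numpy as np,cv2
from cell import sensors,get_image,ctrl
def ray(d,u,v):
    K,P=d["K"],d["pose"]; c=np.array([(u-K[0,2])/K[0,0],-(v-K[1,2])/K[1,1],-1.0])
    return P[:3,3],P[:3,:3]@c
def plane(d,u,v,z):
    o,r=ray(d,u,v); return o+r*(z-o[2])/r[2]
def cloud(d):
    K,P=d["K"],d["pose"];v,u=np.mgrid[0:384,0:512]; Z=d["z_map"]
    c=np.stack([(u-K[0,2])/K[0,0]*Z,-(v-K[1,2])/K[1,1]*Z,-Z],-1)
    return c@P[:3,:3].T+P[:3,3]
def proj(d,p):
    K,P=d["K"],d["pose"]; c=P[:3,:3].T@(np.asarray(p,float)-P[:3,3]); return K[0,0]*c[0]/-c[2]+K[0,2],K[1,1]*-c[1]/-c[2]+K[1,2]
def crop(d,u0,v0,u1,v1,name,s=None):
    im=d["pixels"][v0:v1,u0:u1,::-1]; s=s or min(800/im.shape[1],600/im.shape[0])
    cv2.imwrite(name,cv2.resize(im,None,fx=s,fy=s,interpolation=cv2.INTER_NEAREST)); return s
E
python3 - <<'E'
from h import *
t=dict(np.load("top0.npz")); s=dict(np.load("scene0.npz"))
print(crop(t,112,180,192,236,"pics/c1.png"), crop(t,320,160,400,240,"pics/c2.png"), crop(s,310,170,400,255,"pics/c3.png"))
E
```

```text
10.0 7.5 7.0588235294117645
```

View pics/c1.png

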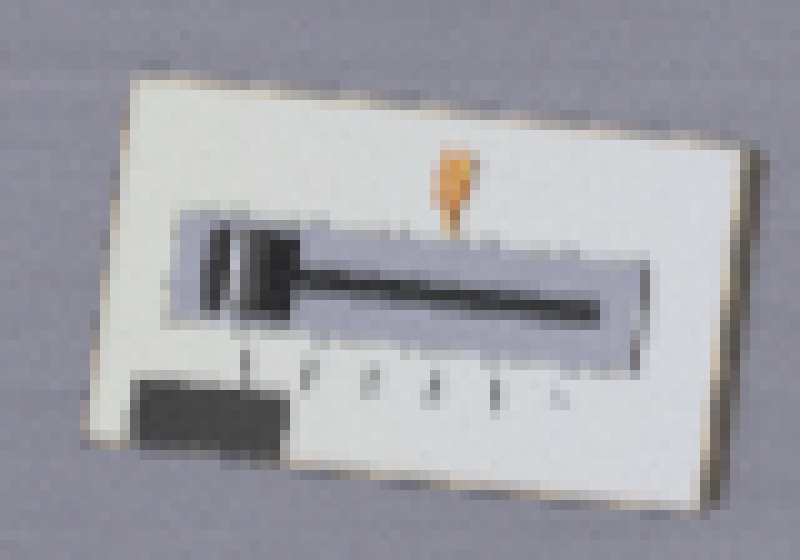

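View pics/c2.png

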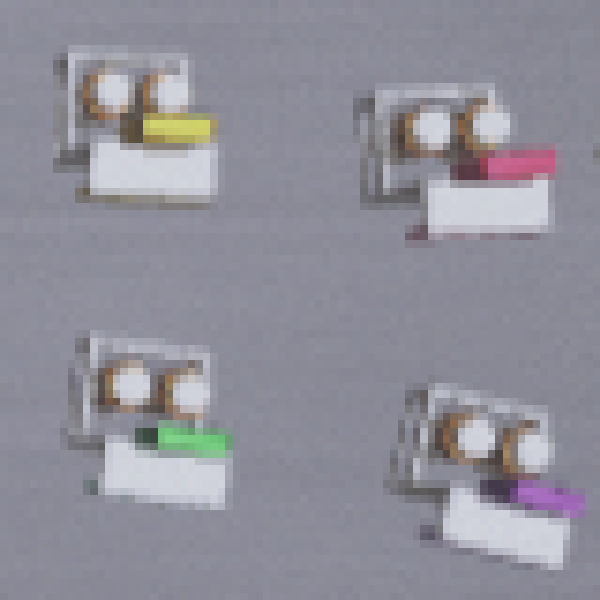

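View pics/c3.png

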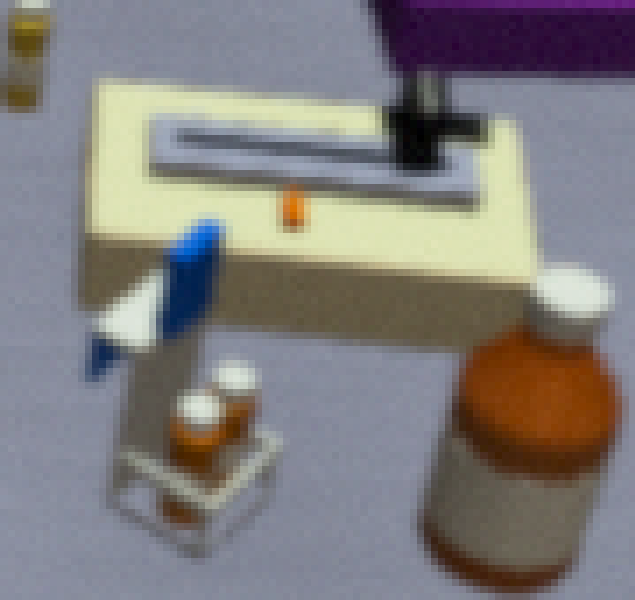

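Run:
```python
from h import *
t=dict(np.load("top0.npz")); s=dict(np.load("scene0.npz"))
for d,b,n in((t,(112,180,192,236),"e1"),(s,(315,175,395,220),"e2"),(t,(60,248,140,300),"e3")):
    u0,v0,u1,v1=b
    im=d["pixels"][v0:v1,u0:u1].astype(float)
    lab=cv2.cvtColor(im.astype(np.uint8),cv2.COLOR_RGB2LAB).astype(float)
    lo=np.percentile(im,25);im=np.clip((im-lo)/(im.max()-lo),0,1)**1.5*255
    cv2.imwrite(f"pics/{n}.png",cv2.resize(im[:,:,::-1],None,fx=9,fy=9,interpolation=cv2.INTER_CUBIC))
```

```text
[ WARN:0@0.711] global loadsave.cpp:1063 imwrite_ Unsupported depth image for selected encoder is fallbacked to CV_8U.
```

View pics/e1.png

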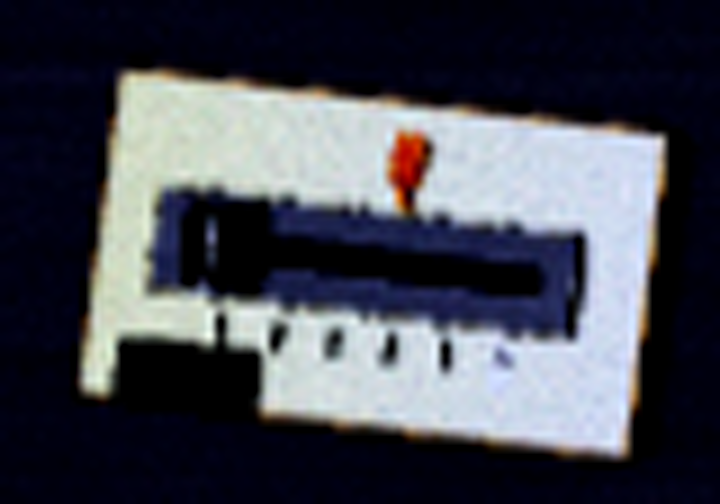

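View pics/e2.png

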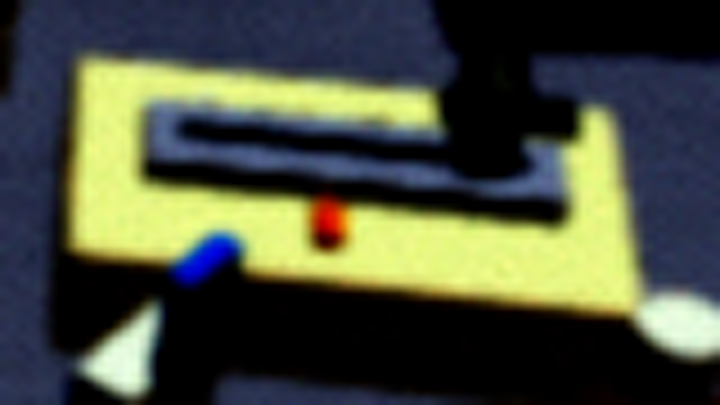

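View pics/e3.png

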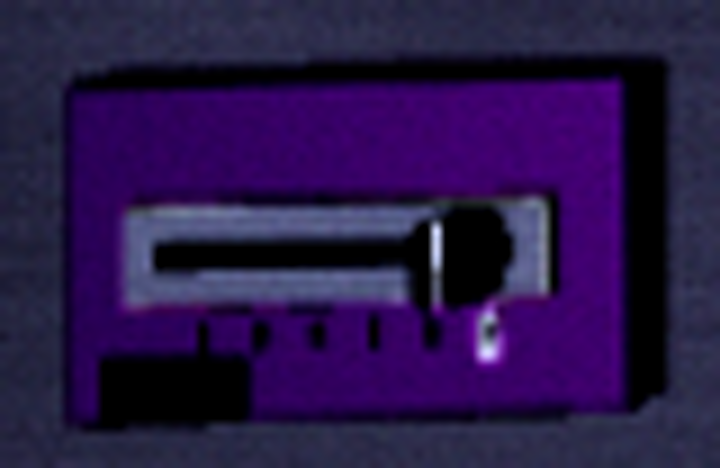

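The cream controller's tick row ends at the right (crop (503,355)) in a faint white bar, so the off end points to world −y. The slider now stands near the +y end. Candidates for the heat slider are the cream one at top (212,322) and the purple one at (175,431), and I choose the cream. The racks' colours could be confused with the tip box and the sticky note, but only the racks have tabs 135 mm up. Next I'll measure.

```bash
cat > meas.py <<'E'
from h import *
import sys
HS={"rack_a":(165,178),"rack_b":(22,33),"rack_c":(45,75),"rack_d":(98,118),"rack_e":(135,160)}
def colour(d,k):
    h=cv2.cvtColor(d["pixels"],cv2.COLOR_RGB2HSV); lo,hi=HS[k]
    return (h[...,0]>=lo)&(h[...,0]<=hi)&(h[...,1]>110)&(h[...,2]>70)
def racks(t):
    C=cloud(t); out={}
    for k in HS:
        m=colour(t,k)&(C[...,2]>118)&(C[...,2]<190)
        n,l,st,_=cv2.connectedComponentsWithStats(m.astype(np.uint8),connectivity=8)
        if n<2: out[k]=None; continue
        i=1+np.argmax(st[1:,4]); P=C[l==i]; zt=np.median(P[:,2])
        vv,uu=np.nonzero(l==i); 
        # use top points on plane zt
        tab=np.array([plane(t,u,v,zt)[:2] for u,v in zip(uu,vv)]).mean(0)
        # bridge: 45 below tab top
        near=np.hypot(C[...,0]-tab[0],C[...,1]-tab[1])<50
        b=near&(np.abs(C[...,2]-(zt-45))<7)
        B=C[b][:,:2]
        vi=near&(C[...,2]>zt-135+50)&(C[...,2]<zt-135+78)
        V=C[vi][:,:2]
        out[k]=dict(n=len(P),zt=zt,tab=tab,nb=len(B))
        if len(B)>20:
            r=cv2.minAreaRect(B.astype(np.float32)); pts=cv2.boxPoints(r)
            e=[pts[1]-pts[0],pts[2]-pts[1]]; e=sorted(e,key=lambda a:-np.hypot(*a)); L=e[0]
            nrm=np.array([-L[1],L[0]])/np.hypot(*L)   # candidate x axis
            # sign: lip centre -> tab
            if nrm@(tab-np.array(r[0]))<0:nrm=-nrm
            out[k].update(rc=np.round(r[0],1),size=np.round([np.hypot(*a) for a in e],1),yaw=np.degrees(np.arctan2(nrm[1],nrm[0])))
    return out
if __name__=="__main__":
    t=get_image("top"); 
    np.savez(sys.argv[1]+".npz",**t); cv2.imwrite("pics/"+sys.argv[1]+".png",t["pixels"][:,:,::-1])
    for k,v in racks(t).items(): print(k, v and {a:(np.round(b,1).tolist()) for a,b in v.items()})
E
python3 - <<'E'
from meas import *
t=dict(np.load("top0.npz"))
for k,v in racks(t).items(): print(k, v and {a:(np.round(b,1).tolist()) for a,b in v.items()})
C=cloud(t)
# controller
h=cv2.cvtColor(t["pixels"],cv2.COLOR_RGB2HSV)
m=np.zeros(C.shape[:2],bool); m[180:236,112:192]=True
top=m&(abs(C[...,2]-50)<6); r=cv2.minAreaRect(C[top][:,:2].astype(np.float32)); print("ctl",r,np.median(C[top][:,2]))
g=m&(C[...,2]>90); print("grip",g.sum(),np.median(C[g],0),C[g].min(0),C[g].max(0))
tr=m&(abs(C[...,2]-63)<3); print("trk",cv2.minAreaRect(C[tr][:,:2].astype(np.float32)))
p=m&(h[...,0]<22)&(h[...,1]>100)&(h[...,2]>120);vv,uu=np.nonzero(p);print(list(zip(uu,vv)))
print("pointer",np.array([plane(t,u,v,55)[:2] for u,v in zip(uu,vv)]).round(0).tolist())
# well
w=(abs(C[...,2]-125)<6); w[:, :195]=0;w[:,310:]=0;w[:150]=0;w[225:]=0
r=cv2.minAreaRect(C[w][:,:2].astype(np.float32)); print("well",r,w.sum(),np.median(C[w][:,2]))
print(np.median(C[300:310,100:300][...,2]))
E
```

```text
rack_a {'n': 28, 'zt': 132.7, 'tab': [564.7, -390.6], 'nb': 115, 'rc': [553.4, -391.2], 'size': [52.900001525878906, 28.600000381469727], 'yaw': 4.099999904632568}
rack_b {'n': 23, 'zt': 132.5, 'tab': [578.1, -251.4], 'nb': 118, 'rc': [563.6, -251.4], 'size': [52.70000076293945, 22.200000762939453], 'yaw': -4.199999809265137}
rack_c {'n': 3, 'zt': 132.7, 'tab': [453.3, -265.8], 'nb': 112, 'rc': [437.5, -255.1], 'size': [52.099998474121094, 21.799999237060547], 'yaw': -6.800000190734863}
rack_d {'n': 32, 'zt': 133.0, 'tab': [633.5, 258.3], 'nb': 122, 'rc': [624.3, 249.8], 'size': [51.400001525878906, 23.399999618530273], 'yaw': 49.0}
rack_e {'n': 7, 'zt': 132.5, 'tab': [428.4, -407.5], 'nb': 117, 'rc': [418.0, -398.6], 'size': [54.099998474121094, 27.799999237060547], 'yaw': -13.600000381469727}
ctl ((479.36895751953125, 341.8291015625), (200.19607543945312, 119.37064361572266), 83.46215057373047) 48.95142948290845
grip 80 [481.39044445 382.01019917 101.78635116] [452.87870178  36.2069558   90.74343183] [ 497.0031206   395.62455153 1400.39000088]
trk ((491.7872619628906, 340.400360107
[... 240 characters left out ...]
), np.int64(197)), (np.int64(156), np.int64(198)), (np.int64(157), np.int64(198)), (np.int64(158), np.int64(198)), (np.int64(156), np.int64(199)), (np.int64(157), np.int64(199)), (np.int64(158), np.int64(199)), (np.int64(156), np.int64(200)), (np.int64(157), np.int64(200)), (np.int64(157), np.int64(201))]
pointer [[521.0, 332.0], [521.0, 328.0], [521.0, 325.0], [518.0, 332.0], [518.0, 328.0], [518.0, 325.0], [515.0, 331.0], [515.0, 328.0], [515.0, 325.0], [511.0, 331.0], [511.0, 328.0], [512.0, 325.0], [508.0, 331.0], [508.0, 328.0], [505.0, 328.0]]
well ((557.759765625, 27.232345581054688), (280.16815185546875, 140.34620666503906), 87.96641540527344) 450 123.49875651252296
-1.64357669197193
```

```bash
cat > w.py <<'E'
# prints shift/turn rows (tool axes now) for world waypoints x,y,z,yawdeg (tool down)
import sys,numpy as np
from scipy.spatial.transform import Rotation as R
from cell import sensors
s=sensors.read_state(); p=s["eef_pos"]; r=R.from_euler("xyz",s["tool_rot"])
print("now",p.round(1),np.degrees(s["tool_rot"]).round(1),"t",round(s["clock"],1),"w",round(s["width"],1),"F",s["force"].round(1))
for a in sys.argv[1:]:
    x,y,z,w=map(float,a.split(","))
    T=R.from_euler("xyz",[180,0,w],degrees=True)
    d=r.inv().apply(np.array([x,y,z])-p); v=(r.inv()*T).as_rotvec(degrees=True)
    print(a,"->",d.round(1).tolist(),v.round(1).tolist(),"rows>=",int(np.ceil(max(np.linalg.norm(d)/41.7,np.linalg.norm(v)/7.16))))
E
python3 w.py 480,-450,300,-45 620,-100,300,20 484,381,200,83.5
python3 - <<'E'
from h import *
t=dict(np.load("top0.npz"));s=dict(np.load("scene0.npz"))
cy=np.array([.114,.9935]);cx=np.array([.9935,-.114]);c=np.array([479.4,341.8])
for n,d,b in(("top",t,(112,180,192,236)),("scene",s,(310,170,400,225))):
    u0,v0,u1,v1=b; h=cv2.cvtColor(d["pixels"],cv2.COLOR_RGB2HSV)
    p=(h[...,0]<20)&(h[...,1]>120)&(h[...,2]>100);p[:v0]=0;p[v1:]=0;p[:,:u0]=0;p[:,u1:]=0
    vv,uu=np.nonzero(p)
    for z in(50,58):
        q=np.array([plane(d,u,v,z)[:2] for u,v in zip(uu,vv)])-c; a=np.c_[q@cx,q@cy]; print(n,z,len(a),a.mean(0).round(1),a.min(0).round(1),a.max(0).round(1), a[a[:,0]<a[:,0].min()+5].mean(0).round(1))
    # grip: project points
    for q in(0.09,): print(n,"grip pred",proj(d,[*(c+cy*(-50+q*1000)),102.5]))
E
```

```text
now [ 211.6 -614.   230.5] [ 1.8e+02  1.0e-01 -7.1e+01] t 0.1 w 85.5 F [-0.3  1.  -0.9]
480,-450,300,-45 -> [-67.8, -307.2, -69.4] [-0.0, 0.1, -26.0] rows>= 8
620,-100,300,20 -> [-353.1, -553.6, -68.9] [-0.1, 0.1, -91.0] rows>= 16
484,381,200,83.5 -> [-852.0, -581.7, 31.9] [-0.1, 0.0, -154.5] rows>= 25
top 50 11 [37.6 -8.2] [ 30.3 -11.5] [43.5 -4.7] [32.3 -7.8]
top 58 11 [ 37.4 -10. ] [ 30.2 -13.2] [43.3 -6.5] [32.2 -9.6]
top grip pred (np.float64(136.16404564116903), np.float64(207.15996390637008))
scene 50 125 [108.   72.9] [ 12.7 -13.7] [134.9 117.2] [15.  -8.2]
scene 58 125 [117.5  70.4] [ 23.1 -15.3] [144.  114.2] [25.5 -9.9]
scene grip pred (np.float64(369.6191461542425), np.float64(182.3291467033846))
```

{"method": "arm_command", "body": {"claw": 0.0, "rows": [[[-68, -307, -69, 0, 0, -26], [-68, -307, -69, 0, 0, -26], [-68, -307, -69, 0, 0, -26], [-68, -307, -69, 0, 0, -26], [-68, -307, -69, 0, 0, -26], [-68, -307, -69, 0, 0, -26], [-68, -307, -69, 0, 0, -26], [-353, -554, -69, 0, 0, -91], [-353, -554, -69, 0, 0, -91], [-353, -554, -69, 0, 0, -91], [-353, -554, -69, 0, 0, -91], [-353, -554, -69, 0, 0, -91], [-353, -554, -69, 0, 0, -91], [-353, -554, -69, 0, 0, -91], [-353, -554, -69, 0, 0, -91], [-353, -554, -69, 0, 0, -91], [-353, -554, -69, 0, 0, -91]]]}}

```text
clock: 1.52
eef_pos: [621.7, -94.7, 300.2]
tool_rot: [-3.138, -0.002, 0.359]
force: [-0.1, 0.2, -0.2]
width: 42.6
```

```bash
python3 w.py 484,381,170,83.5 484,381,71,83.5
```

```text
now [621.7 -94.7 300.2] [-1.798e+02 -1.000e-01  2.060e+01] t 1.5 w 42.6 F [-0.1  0.2 -0.2]
484,381,170,83.5 -> [38.1, -493.3, 131.7] [-0.1, -0.2, -62.9] rows>= 13
484,381,71,83.5 -> [38.0, -493.0, 230.7] [-0.1, -0.2, -62.9] rows>= 14
```

{"method": "arm_command", "body": {"rows": [[[38, -493, 132, 0, 0, -63], [38, -493, 132, 0, 0, -63], [38, -493, 132, 0, 0, -63], [38, -493, 132, 0, 0, -63], [38, -493, 132, 0, 0, -63], [38, -493, 132, 0, 0, -63], [38, -493, 132, 0, 0, -63], [38, -493, 132, 0, 0, -63], [38, -493, 132, 0, 0, -63], [38, -493, 132, 0, 0, -63], [38, -493, 132, 0, 0, -63], [38, -493, 132, 0, 0, -63], [38, -493, 132, 0, 0, -63], [38, -493, 132, 0, 0, -63], [38, -493, 132, 0, 0, -63]]]}}

```text
clock: 2.77
eef_pos: [487.0, 376.0, 167.6]
tool_rot: [-3.141, 0.001, 1.451]
force: [0.2, -0.2, -0.7]
width: 42.6
```

```bash
python3 w.py 484,381,72,83.5
python3 - <<'E'
from h import *
s=get_image("scene"); crop(s,300,110,430,210,"pics/s1.png"); t=get_image("top"); crop(t,100,170,200,245,"pics/t1.png")
E
```

```text
now [487.  376.  167.6] [-1.80e+02  1.00e-01  8.31e+01] t 2.8 w 42.6 F [ 0.2 -0.2 -0.7]
484,381,72,83.5 -> [4.8, -3.5, 95.6] [-0.0, 0.1, -0.4] rows>= 3
```

View pics/s1.png

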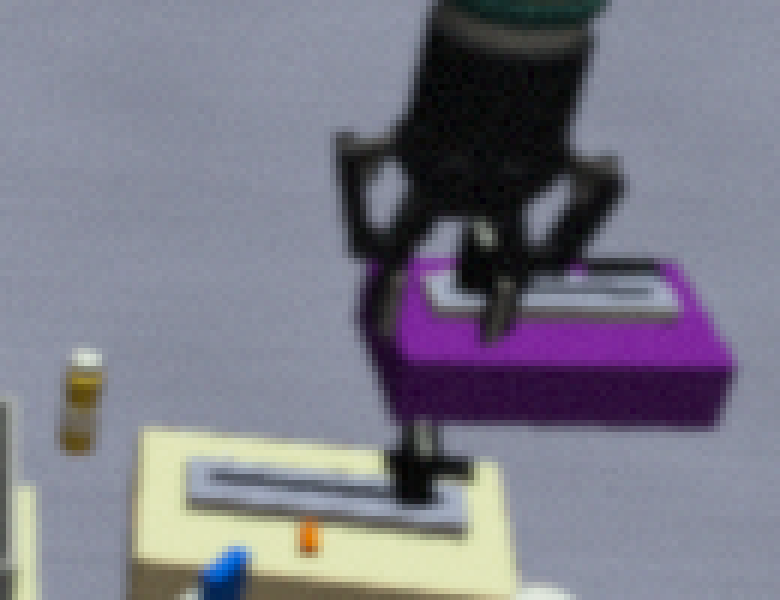

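View pics/t1.png

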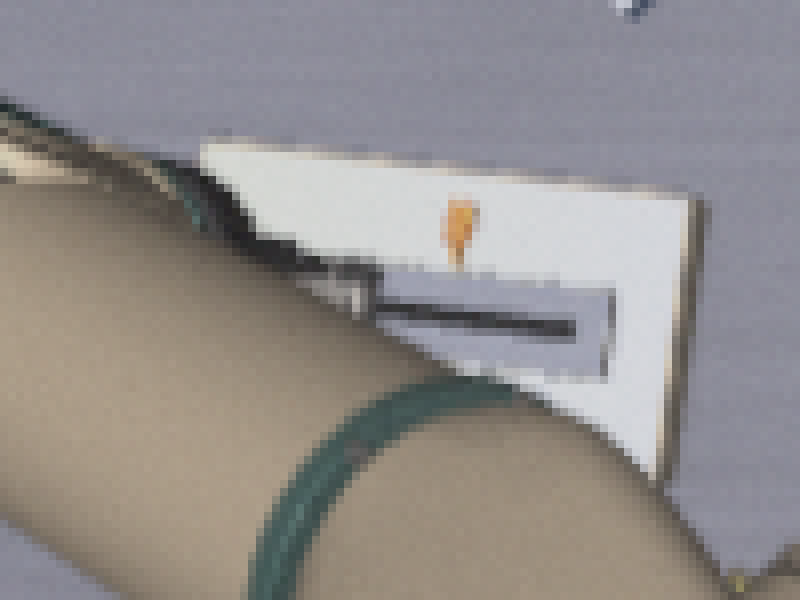

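The scene crop shows the fingers above and behind the controller with the grip at (415,460). The top crop is mostly hidden by the arm. The position agrees with my measurement, so I go down onto the grip.

{"method": "arm_command", "body": {"rows": [[[5, -3.5, 30, 0, 0, 0], [5, -3.5, 60, 0, 0, 0], [5, -3.5, 80, 0, 0, 0], [5, -3.5, 94, 0, 0, 0], [5, -3.5, 94, 0, 0, 0], [5, -3.5, 94, 0, 0, 0]]]}}

```text
clock: 3.37
eef_pos: [485.5, 380.2, 74.4]
tool_rot: [3.142, 0.001, 1.447]
force: [0.1, 0.6, -0.7]
width: 42.9
```

{"method": "arm_command", "body": {"claw": -1, "rows": [[[0, 0, 0, 0, 0, 0], [0, 0, 0, 0, 0, 0], [0, 0, 0, 0, 0, 0], [0, 0, 0, 0, 0, 0], [0, 0, 0, 0, 0, 0], [0, 0, 0, 0, 0, 0]]]}}

```text
clock: 3.87
eef_pos: [485.8, 382.2, 76.2]
tool_rot: [3.139, -0.002, 1.449]
force: [0.7, -1.0, 7.3]
width: 19.4
```

```bash
python3 w.py 473.7,292,73,83.5
```

```text
now [485.8 382.2  76.2] [ 1.798e+02 -1.000e-01  8.300e+01] t 3.9 w 19.4 F [ 0.7 -1.   7.3]
473.7,292,73,83.5 -> [-91.0, -1.1, 3.0] [0.2, -0.1, -0.5] rows>= 3
```

{"method": "arm_command", "body": {"rows": [[[-10, 0, 0, 0, 0, 0], [-20, 0, 0, 0, 0, 0], [-30, 0, 0, 0, 0, 0], [-40, -0.3, 0, 0, 0, 0], [-50, -0.5, 0, 0, 0, 0], [-60, -0.6, 0, 0, 0, 0], [-70, -0.8, 0, 0, 0, 0], [-80, -1, 0, 0, 0, 0], [-85, -1, 0, 0, 0, 0], [-85, -1, 0, 0, 0, 0]]]}}

```text
clock: 4.7
eef_pos: [475.9, 295.6, 76.2]
tool_rot: [3.137, -0.001, 1.447]
force: [3.8, -1.4, 8.9]
width: 18.6
```

```bash
python3 w.py 473.7,292,73,83.5
```

```text
now [475.9 295.6  76.2] [ 1.797e+02 -1.000e-01  8.290e+01] t 4.7 w 18.6 F [ 3.8 -1.4  8.9]
473.7,292,73,83.5 -> [-3.9, -1.8, 3.1] [0.3, -0.1, -0.6] rows>= 1
```

{"method": "arm_command", "body": {"rows": [[[-2, 0, 0, 0, 0, 0], [-3, 0, 0, 0, 0, 0], [-4, 0, 0, 0, 0, 0], [-5, 0, 0, 0, 0, 0], [-5, 0, 0, 0, 0, 0]]]}}

```text
clock: 5.12
eef_pos: [475.6, 292.5, 76.2]
tool_rot: [3.136, -0.003, 1.448]
force: [3.7, 1.4, 6.7]
width: 18.9
```

{"method": "arm_command", "body": {"rows": [[[-2, 0, 0, 0, 0, 0], [-4, 0, 0, 0, 0, 0], [-6, 0, 0, 0, 0, 0], [-6, 0, 0, 0, 0, 0], [-6, 0, 0, 0, 0, 0]]]}}

```text
clock: 5.53
eef_pos: [475.3, 290.0, 76.2]
tool_rot: [3.136, -0.009, 1.45]
force: [5.5, 6.6, 1.6]
width: 19.3
```

{"method": "arm_command", "body": {"rows": [[[-3, 0, 0, 0, 0, 0], [-5, 0, 0, 0, 0, 0], [-5, 0, 0, 0, 0, 0], [-5, 0, 0, 0, 0, 0]]]}}

```text
clock: 5.87
eef_pos: [475.2, 289.8, 76.3]
tool_rot: [3.135, -0.018, 1.451]
force: [7.2, 14.9, -7.7]
width: 18.7
```

{"method": "arm_command", "body": {"claw": 0.0, "rows": [[[0, 0, 0, 0, 0, 0], [0, 0, 0, 0, 0, 0], [0, 0, 0, 0, 0, 0], [4, 0, 0, 0, 0, 0], [8, 0, 0, 0, 0, 0], [8, 0, 0, 0, 0, 0], [8, 0, -30, 0, 0, 0], [8, 0, -60, 0, 0, 0], [8, 0, -100, 0, 0, 0], [8, 0, -140, 0, 0, 0], [8, 0, -180, 0, 0, 0], [8, 0, -210, 0, 0, 0], [8, 0, -210, 0, 0, 0]]]}}

```text
clock: 6.95
eef_pos: [474.6, 292.0, 290.8]
tool_rot: [3.133, -0.007, 1.449]
force: [0.2, 1.1, 0.4]
width: 42.8
```

```bash
python3 w.py 630,200,280,49
```

```text
now [474.6 292.  290.8] [179.5  -0.4  83. ] t 7.0 w 42.8 F [0.2 1.1 0.4]
630,200,280,49 -> [-72.5, 165.4, 11.7] [0.4, -0.6, 34.0] rows>= 5
```

{"method": "arm_command", "body": {"rows": [[[-170, 195, 0, 0.4, -0.6, 34], [-170, 195, 0, 0.4, -0.6, 34], [-170, 195, 0, 0.4, -0.6, 34], [-170, 195, 0, 0.4, -0.6, 34], [-170, 195, 0, 0.4, -0.6, 34], [-170, 195, 0, 0.4, -0.6, 34], [-170, 195, 0, 0.4, -0.6, 34], [-170, 195, 0, 0.4, -0.6, 34], [-170, 195, 0, 0.4, -0.6, 34]]]}}

```text
clock: 7.7
eef_pos: [644.7, 96.6, 283.3]
tool_rot: [-3.136, 0.013, 0.855]
force: [-0.4, 0.8, -1.2]
width: 42.7
```

```bash
cat > slider.py <<'E'
from h import *
import sys
def look(t,tag):
    C=cloud(t); cy=np.array([.114,.9935]);cx=np.array([.9935,-.114]);c=np.array([479.4,341.8])
    K=(C[...,:2]-c); X=K@cx;Y=K@cy
    g=(C[...,2]>95)&(C[...,2]<108)&(abs(X)<30)&(abs(Y)<80); vv,uu=np.nonzero(g)
    print("grip n",g.sum(),"ctl y span",Y[g].min().round(1),Y[g].max().round(1),"mid",((Y[g].min()+Y[g].max())/2).round(1),"x",X[g].mean().round(1),"z",np.median(C[g][:,2]).round(1))
    top=(abs(C[...,2]-49)<4)&(abs(X)<75)&(abs(Y)<115)
    print(cv2.minAreaRect(C[top][:,:2].astype(np.float32)))
if __name__=="__main__":
    t=get_image("top"); look(t,0); crop(t,112,180,192,240,f"pics/{sys.argv[1]}.png")
    s=get_image("scene"); crop(s,310,160,400,225,f"pics/{sys.argv[1]}s.png"); np.savez(sys.argv[1]+".npz",**t)
E
python3 slider.py sl1; python3 w.py 633,258,280,49; python3 meas.py m1
```

```text
grip n 56 ctl y span -59.8 -38.9 mid -49.4 x -0.1 z 100.8
((479.3095397949219, 341.4652099609375), (199.4219207763672, 119.52352905273438), 83.45513153076172)
now [644.   98.7 284.1] [-179.7    0.7   49.2] t 7.8 w 42.8 F [-0.9  0.3  1.3]
633,258,280,49 -> [113.4, -112.5, 3.3] [-0.3, 0.7, 0.2] rows>= 4
rack_a {'n': 28, 'zt': 132.7, 'tab': [564.7, -390.5], 'nb': 119, 'rc': [553.6, -390.7], 'size': [51.0, 28.5], 'yaw': 5.800000190734863}
rack_b {'n': 25, 'zt': 133.6, 'tab': [577.8, -250.4], 'nb': 119, 'rc': [563.7, -252.1], 'size': [52.29999923706055, 21.899999618530273], 'yaw': -3.0}
rack_c {'n': 1, 'zt': 130.8, 'tab': [453.3, -269.3], 'nb': 108, 'rc': [436.8, -255.6], 'size': [51.70000076293945, 21.700000762939453], 'yaw': -9.199999809265137}
rack_d {'n': 32, 'zt': 133.0, 'tab': [633.7, 258.2], 'nb': 123, 'rc': [624.1, 249.5], 'size': [51.70000076293945, 22.899999618530273], 'yaw': 50.0}
rack_e {'n': 5, 'zt': 134.5, 'tab': [428.5, -408.3], 'nb': 116, 'rc': [417.8, -398.7], 'size': [53.099998474121094, 27.700000762939453], 'yaw': -14.199999809265137}
```

View pics/sl1.png

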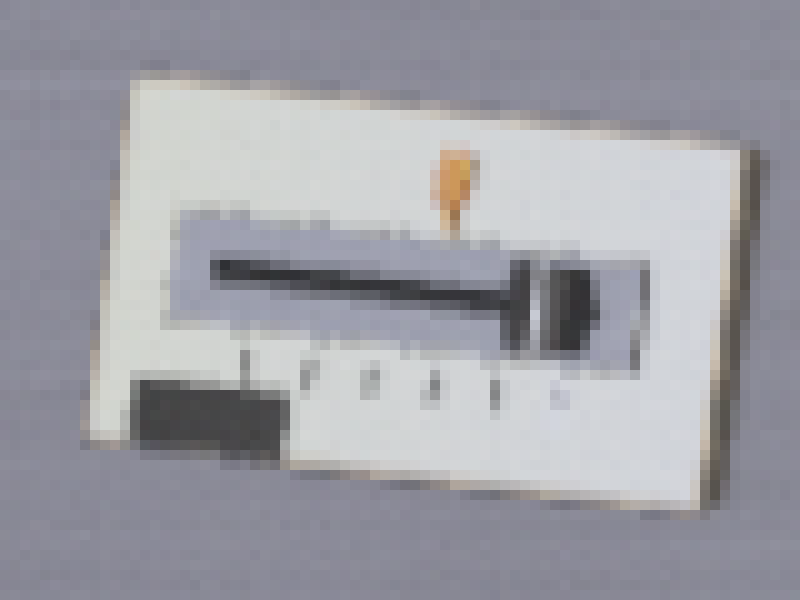

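View pics/sl1s.png

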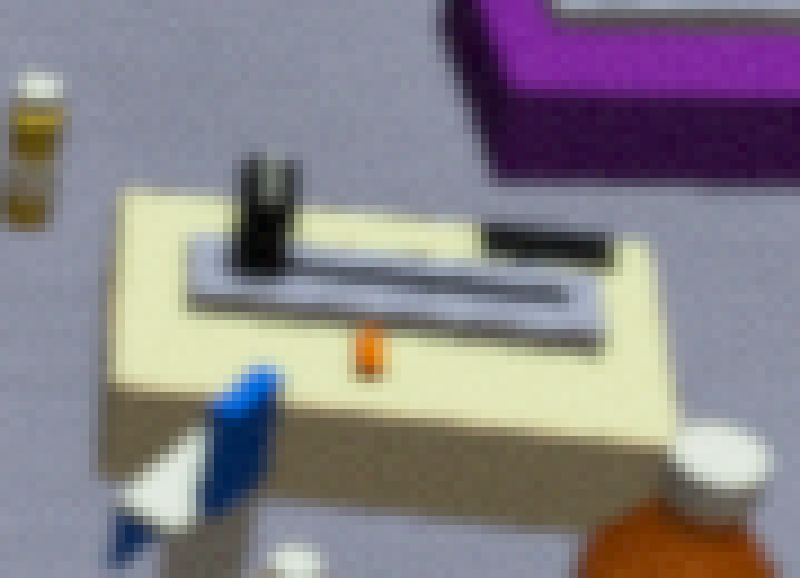

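The slider stands at the off end: mid at controller y −49.4 against −50 expected, next to the white bar at crop (560,395), and I felt the end stop. The tip line of the pointer is at crop (453,235). Next I pick the blue rack.

```bash
python3 w.py 633.2,258.8,210,49.5 633.2,258.8,97,49.5
```

```text
now [644.1  98.8 284.4] [-179.7    0.7   49.2] t 7.8 w 42.9 F [-0.2 -0.5 -0.4]
633.2,258.8,210,49.5 -> [114.9, -112.4, 73.6] [-0.3, 0.7, -0.3] rows>= 5
633.2,258.8,97,49.5 -> [116.2, -111.9, 186.6] [-0.3, 0.7, -0.3] rows>= 6
```

{"method": "arm_command", "body": {"rows": [[[115, -112.4, 60, -0.3, 0.7, -0.3], [115, -112.4, 60, -0.3, 0.7, -0.3], [115, -112.4, 60, -0.3, 0.7, -0.3], [115, -112.4, 60, -0.3, 0.7, -0.3], [115, -112.4, 60, -0.3, 0.7, -0.3], [115, -112.4, 60, -0.3, 0.7, -0.3], [115, -112.4, 60, -0.3, 0.7, -0.3]]]}}

```text
clock: 8.43
eef_pos: [634.4, 257.6, 223.5]
tool_rot: [3.14, 0.0, 0.863]
force: [-0.9, -0.1, 0.0]
width: 42.5
```

```bash
python3 w.py 633.2,258.8,97,49.5
python3 - <<'E'
from h import *
s=get_image("scene"); crop(s,290,130,410,220,"pics/s2.png")
E
```

```text
now [634.4 257.6 223.5] [179.9   0.   49.5] t 8.4 w 42.5 F [-0.9 -0.1  0. ]
633.2,258.8,97,49.5 -> [0.1, -2.0, 126.5] [0.1, 0.0, -0.0] rows>= 4
```

View pics/s2.png

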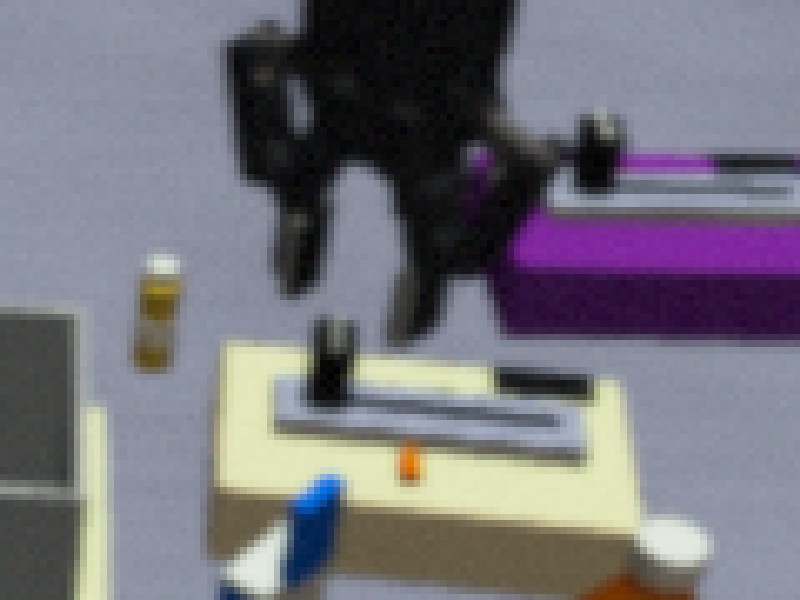

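The fingers straddle the line of the blue tab, with their mid at (345,320) above the tab top at (320,485). Going down to grip.

{"method": "arm_command", "body": {"rows": [[[0, -2, 35, 0, 0, 0], [0, -2, 70, 0, 0, 0], [0, -2, 95, 0, 0, 0], [0, -2, 112, 0, 0, 0], [0, -2, 124, 0, 0, 0], [0, -2, 126, 0, 0, 0], [0, -2, 126, 0, 0, 0], [0, -2, 126, 0, 0, 0]]]}}

```text
clock: 9.15
eef_pos: [635.1, 257.9, 99.0]
tool_rot: [3.139, -0.003, 0.86]
force: [0.6, 0.4, 0.8]
width: 42.7
```

{"method": "arm_command", "body": {"claw": -1, "rows": [[[0, 0, 0, 0, 0, 0], [0, 0, 0, 0, 0, 0], [0, 0, 0, 0, 0, 0], [0, 0, 0, 0, 0, 0], [0, 0, 0, 0, 0, 0], [0, 0, 0, 0, 0, 0], [0, 0, 0, 0, 0, 0]]]}}

```text
clock: 9.73
eef_pos: [634.4, 258.2, 98.6]
tool_rot: [3.139, -0.001, 0.861]
force: [-0.8, -2.0, 5.8]
width: 9.7
```

{"method": "arm_command", "body": {"rows": [[[0, 0, -10, 0, 0, 0], [0, 0, -30, 0, 0, 0], [0, 0, -60, 0, 0, 0], [0, 0, -90, 0, 0, 0], [0, 0, -125, 0, 0, 0], [0, 0, -160, 0, 0, 0], [0, 0, -180, 0, 0, 0], [0, 0, -180, 0, 0, 0], [0, 0, -180, 0, 0, 0]]]}}

```text
clock: 10.48
eef_pos: [633.8, 258.4, 278.5]
tool_rot: [3.139, -0.002, 0.861]
force: [-0.1, -1.1, -3.0]
width: 9.6
```

```bash
cat > slots.py <<'E'
# TCP targets for racks in well frame: centre, yaw
import numpy as np
c=np.array([557.8,27.2]); a=np.radians(-2.03); X=np.array([np.cos(a),np.sin(a)]);Y=np.array([-np.sin(a),np.cos(a)])
def wp(x,y): return c+X*x+Y*y
if __name__=="__main__":
    for y in(-96,-32,32,96): print("near",y,wp(-55,y).round(1),"yaw",-2.0)
    print("short -y",wp(33,-125).round(1),"yaw",88)
    print("short corners",[wp(x,y).round(1).tolist() for x in(-67.5,67.5) for y in(-137.5,137.5)])
E
python3 slots.py; python3 w.py 588,-99,270,88
python3 - <<'E'
from h import *
s=get_image("scene"); crop(s,270,110,410,215,"pics/s3.png")
t=get_image("top"); crop(t,112,110,232,200,"pics/t3.png")
E
```

```text
near -96 [499.4 -66.8] yaw -2.0
near -32 [501.7  -2.8] yaw -2.0
near 32 [504.   61.1] yaw -2.0
near 96 [506.2 125.1] yaw -2.0
short -y [586.4 -98.9] yaw 88
short corners [[485.5, -107.8], [495.2, 167.0], [620.4, -112.6], [630.1, 162.2]]
now [633.8 258.4 278.5] [ 1.799e+02 -1.000e-01  4.930e+01] t 10.5 w 9.6 F [-0.1 -1.1 -3. ]
588,-99,270,88 -> [-300.9, 198.2, 8.4] [0.2, -0.1, -38.7] rows>= 9
```

View pics/s3.png

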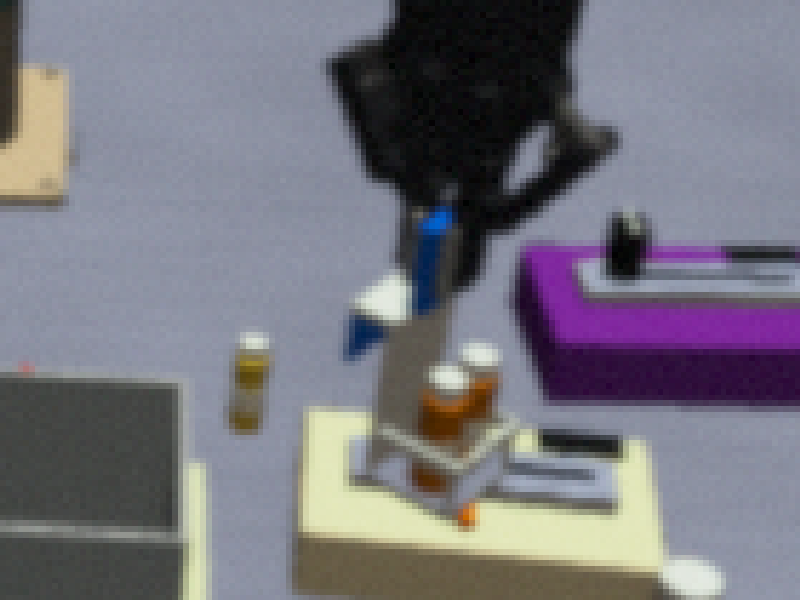

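View pics/t3.png

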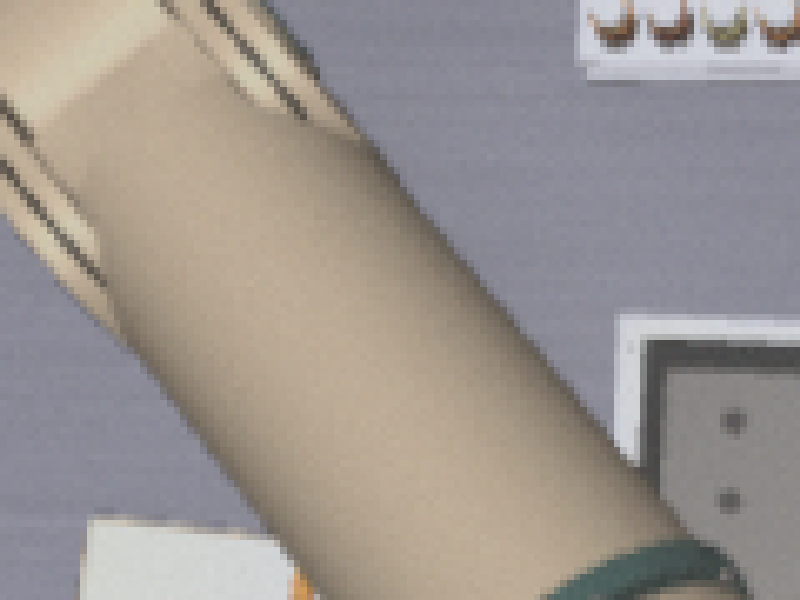

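Blue is held upright at (440,300), width 9.6 mm. I carry it over the −y short wall of the well.

{"method": "arm_command", "body": {"rows": [[[-25, 17, 3, 0, 0, -4], [-55, 36, 4, 0, 0, -8], [-85, 56, 4, 0, 0, -12], [-115, 76, 4, 0, 0, -16], [-145, 96, 4, 0, 0, -20], [-175, 116, 4, 0, 0, -24], [-205, 136, 4, 0, 0, -28], [-235, 155, 4, 0, 0, -32], [-260, 172, 4, 0, 0, -35], [-280, 185, 4, 0, 0, -37], [-293, 194, 4, 0, 0, -38], [-300, 199, 4, 0.2, 0, -38.7], [-300, 199, 4, 0.2, 0, -38.7], [-300, 199, 4, 0.2, 0, -38.7]]]}}

```text
clock: 11.75
eef_pos: [588.0, -99.3, 272.0]
tool_rot: [-3.137, -0.001, 1.535]
force: [-0.7, 0.9, -2.1]
width: 9.5
```

```bash
python3 w.py 586.4,-98.9,165,88 586.4,-98.9,140,88;python3 - <<'E'
from h import *
s=get_image("scene"); crop(s,170,110,330,230,"pics/s4.png")
t=get_image("top"); crop(t,192,140,322,230,"pics/t4.png")
E
```

```text
now [588.  -99.3 272. ] [-1.797e+02 -1.000e-01  8.790e+01] t 11.8 w 9.5 F [-0.7  0.9 -2.1]
586.4,-98.9,165,88 -> [0.2, -1.2, 107.0] [-0.3, -0.1, -0.1] rows>= 3
586.4,-98.9,140,88 -> [0.2, -1.0, 132.0] [-0.3, -0.1, -0.1] rows>= 4
```

View pics/s4.png

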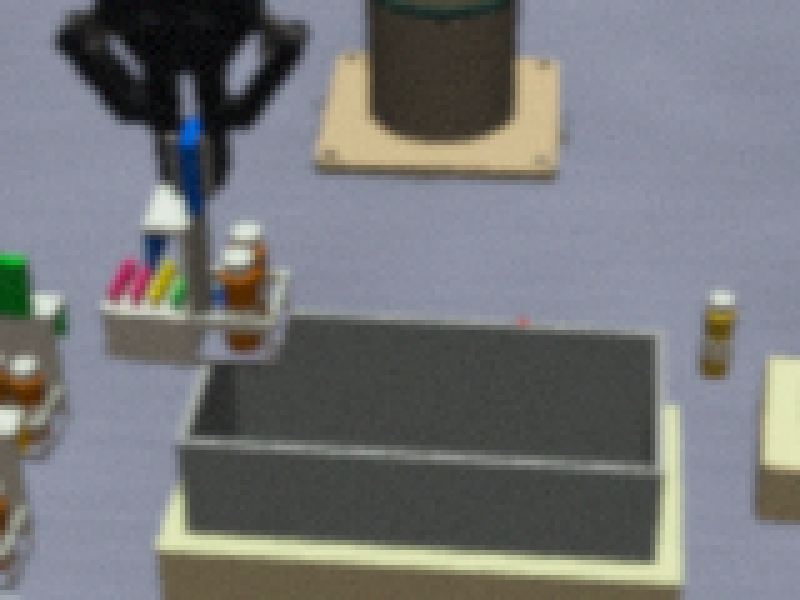

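View pics/t4.png

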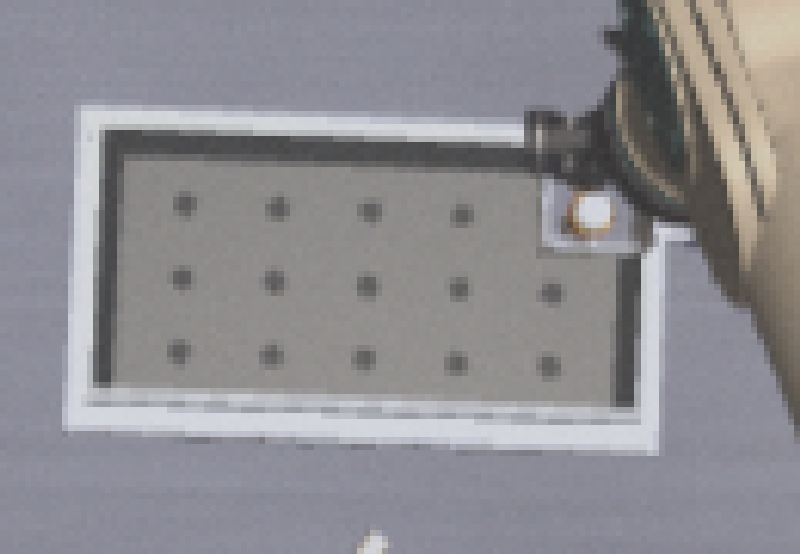

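Blue hangs upright over the −y end, with the wall line between lip and plate. In the top crop its foot is at (600,215), inside the far-right corner. I lower it slowly.

{"method": "arm_command", "body": {"rows": [[[0, -1, 25, -0.3, 0, 0], [0, -1, 50, -0.3, 0, 0], [0, -1, 70, -0.3, 0, 0], [0, -1, 85, -0.3, 0, 0], [0, -1, 97, -0.3, 0, 0], [0, -1, 107, -0.3, 0, 0], [0, -1, 114, -0.3, 0, 0], [0, -1, 120, -0.3, 0, 0], [0, -1, 124, -0.3, 0, 0], [0, -1, 124, -0.3, 0, 0]]]}}

```text
clock: 12.68
eef_pos: [587.6, -99.0, 149.2]
tool_rot: [3.139, -0.0, 1.536]
force: [-0.8, -0.4, -2.9]
width: 9.3
```

```bash
python3 w.py 586.4,-98.9,140,88;python3 - <<'E'
from h import *
s=get_image("scene"); crop(s,170,130,330,250,"pics/s5.png")
E
```

```text
now [587.6 -99.  149.2] [179.8  -0.   88. ] t 12.7 w 9.3 F [-0.8 -0.4 -2.9]
586.4,-98.9,140,88 -> [0.0, -1.2, 9.2] [0.2, -0.0, 0.0] rows>= 1
```

View pics/s5.png

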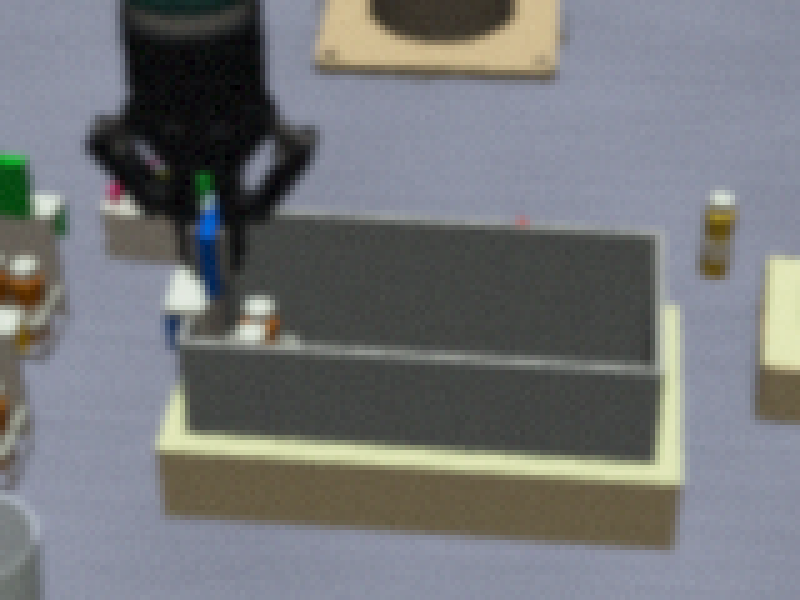

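The lip is outside at (172,325) and the plate is inside, so I lower the last centimetre and watch the force.

{"method": "arm_command", "body": {"rows": [[[0, 0, 4, 0, 0, 0], [0, 0, 7, 0, 0, 0], [0, 0, 10, 0, 0, 0], [0, 0, 11, 0, 0, 0], [0, 0, 11, 0, 0, 0], [0, 0, 11, 0, 0, 0]]]}}

```text
clock: 13.23
eef_pos: [587.9, -99.0, 138.6]
tool_rot: [3.138, -0.0, 1.536]
force: [0.5, -0.3, -1.7]
width: 9.4
```

{"method": "arm_command", "body": {"rows": [[[0, 0, 1, 0, 0, 0], [0, 0, 2, 0, 0, 0], [0, 0, 2, 0, 0, 0], [0, 0, 2, 0, 0, 0]]]}}

```text
clock: 13.57
eef_pos: [587.9, -98.9, 138.5]
tool_rot: [3.137, 0.001, 1.536]
force: [-4.2, 0.5, 11.1]
width: 9.3
```

{"method": "arm_command", "body": {"claw": -0.3, "rows": [[[0, 0, 0, 0, 0, 0], [0, 0, 0, 0, 0, 0], [0, 0, 0, 0, 0, 0], [0, 0, 0, 0, 0, 0], [0, 0, -10, 0, 0, 0], [0, 0, -30, 0, 0, 0], [0, 0, -60, 0, 0, 0], [0, 0, -90, 0, 0, 0], [0, 0, -120, 0, 0, 0], [0, 0, -150, 0, 0, 0], [0, 0, -150, 0, 0, 0]]]}}

```text
clock: 14.48
eef_pos: [590.7, -98.1, 293.5]
tool_rot: [3.127, -0.0, 1.536]
force: [1.3, 0.3, 0.9]
width: 29.9
```

```bash
python3 w.py 578,-230,280,-4;python3 - <<'E'
from h import *
s=get_image("scene"); crop(s,170,130,330,250,"pics/s6.png")
E
```

```text
now [590.7 -98.1 293.5] [179.2  -0.   88. ] t 14.5 w 29.9 F [1.3 0.3 0.9]
578,-230,280,-4 -> [-132.2, -8.3, 13.3] [0.6, -0.7, 92.0] rows>= 13
```

View pics/s6.png

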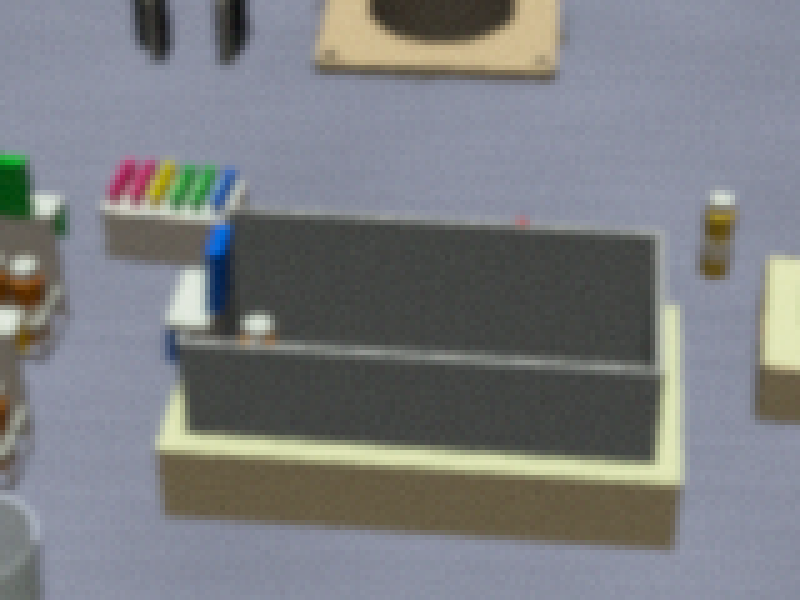

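Blue hangs with its lip outside at (175,345) and its tab upright at (218,265). Next is yellow, after re-measuring the racks.

```bash
cat > r2.py <<'E'
from meas import *
W=[]
def tabs(t):
    C=cloud(t)
    T=(C[...,2]>122)&(C[...,2]<142)&(C[...,0]>350)&(C[...,0]<800)&(C[...,1]<-140)&(C[...,1]>-600)
    n,l,st,ce=cv2.connectedComponentsWithStats(T.astype(np.uint8),connectivity=8)
    h=cv2.cvtColor(t["pixels"],cv2.COLOR_RGB2HSV)
    for i in range(1,n):
        if st[i,4]<6 or st[i,4]>80: continue
        vv,uu=np.nonzero(l==i); P=C[l==i]; tab=(P.min(0)+P.max(0))[:2]/2
        r=cv2.minAreaRect(P[:,:2].astype(np.float32))
        near=np.hypot(C[...,0]-tab[0],C[...,1]-tab[1])<48
        B=C[near&(abs(C[...,2]-88.5)<4)][:,:2].astype(np.float32)
        if len(B)<20: continue
        rb=cv2.minAreaRect(B);p=cv2.boxPoints(rb);e=sorted([p[1]-p[0],p[2]-p[1]],key=lambda a:-np.hypot(*a));L=e[0]
        nr=np.array([-L[1],L[0]])/np.hypot(*L)
        if nr@(tab-np.array(rb[0]))<0: nr=-nr
        k=[a for a in HS if np.any(colour(t,a)[l==i])]
        # mid of lip-side edge + 25mm -> tab centre
        hw=np.hypot(*e[1])/2; est=np.array(rb[0])-nr*hw+nr*25
        hue=int(np.median(h[...,0][l==i]))
        print(k,"hue",hue,"n",len(P),"z",np.median(P[:,2]).round(1),"tab",np.array(r[0]).round(1),"bridge-est",est.round(1),"yaw",np.degrees(np.arctan2(nr[1],nr[0])).round(1),"bsize",np.hypot(*e[0]).round(1),(2*hw).round(1))
if __name__=="__main__":
    t=get_image("top"); tabs(t); cv2.imwrite("pics/"+sys.argv[1]+".png",cv2.resize(t["pixels"][120:260,230:430,::-1],None,fx=4,fy=4,interpolation=cv2.INTER_NEAREST))
E
python3 r2.py r1
```

```text
['rack_a'] hue 169 n 35 z 133.6 tab [ 564.2 -390.2] bridge-est [ 564.3 -390.3] yaw 3.4 bsize 51.9 25.0
['rack_e'] hue 141 n 35 z 131.9 tab [ 442.1 -423.9] bridge-est [ 442.1 -425.1] yaw -11.4 bsize 53.1 27.6
```

View pics/r1.png

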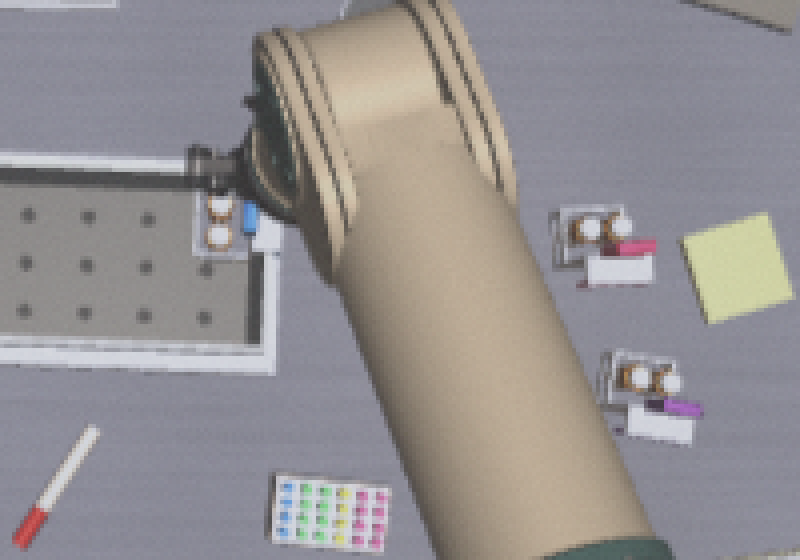

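The top crop shows pink at (628,248) unmoved. Violet is now at (685,408), so it has been knocked about 20 mm aside; the fresh measurement covers that. The arm hides yellow and green, so I take pink first.

```bash
python3 w.py 564.3,-390.3,220,3.4
```

```text
now [587.9 -98.9 288.3] [179.6   0.   88. ] t 14.6 w 30.0 F [ 0.8 -0.7 -0.3]
564.3,-390.3,220,3.4 -> [-292.0, -13.9, 68.3] [0.3, -0.3, 84.6] rows>= 12
```

{"method": "arm_command", "body": {"claw": 0.0, "rows": [[[-25, 0, 0, 0, 0, 6], [-55, -2, 5, 0, 0, 13], [-85, -3, 15, 0, 0, 20], [-115, -5, 20, 0, 0, 27], [-145, -7, 25, 0, 0, 34], [-175, -8, 30, 0, 0, 41], [-205, -10, 40, 0, 0, 48], [-235, -11, 50, 0, 0, 55], [-260, -12, 60, 0, 0, 62], [-280, -13, 65, 0, 0, 69], [-292, -14, 68, 0, 0, 76], [-292, -14, 68, 0.3, -0.3, 82], [-292, -14, 68, 0.3, -0.3, 84.6], [-292, -14, 68, 0.3, -0.3, 84.6], [-292, -14, 68, 0.3, -0.3, 84.6]]]}}

```text
clock: 15.83
eef_pos: [562.7, -389.8, 217.1]
tool_rot: [-3.14, 0.005, 0.061]
force: [-0.2, 0.6, 0.9]
width: 42.6
```

```bash
python3 w.py 564.3,-390.3,98,3.4
```

```text
now [ 562.7 -389.8  217.1] [-179.9    0.3    3.5] t 15.8 w 42.6 F [-0.2  0.6  0.9]
564.3,-390.3,98,3.4 -> [2.1, 0.8, 119.1] [-0.1, 0.3, 0.1] rows>= 3
```

{"method": "arm_command", "body": {"rows": [[[2, 1, 35, 0, 0.2, 0], [2, 1, 65, 0, 0.2, 0], [2, 1, 90, 0, 0.2, 0], [2, 1, 107, 0, 0.2, 0], [2, 1, 117, 0, 0.2, 0], [2, 1, 119, 0, 0.2, 0], [2, 1, 119, 0, 0.2, 0], [2, 1, 119, 0, 0.2, 0]]]}}

```text
clock: 16.5
eef_pos: [565.9, -391.6, 100.6]
tool_rot: [3.141, -0.002, 0.06]
force: [-0.3, 0.1, -0.1]
width: 42.7
```

{"method": "arm_command", "body": {"claw": -1, "rows": [[[0, 0, 0, 0, 0, 0], [0, 0, 0, 0, 0, 0], [0, 0, 0, 0, 0, 0], [0, 0, 0, 0, 0, 0], [0, 0, 0, 0, 0, 0], [0, 0, 0, 0, 0, 0], [0, 0, 0, 0, 0, 0]]]}}

```text
clock: 17.08
eef_pos: [565.8, -391.7, 100.7]
tool_rot: [3.141, -0.002, 0.059]
force: [0.1, 0.7, 5.4]
width: 9.4
```

{"method": "arm_command", "body": {"rows": [[[0, 0, -10, 0, 0, 0], [0, 0, -30, 0, 0, 0], [0, 0, -60, 0, 0, 0], [0, 0, -90, 0, 0, 0], [0, 0, -125, 0, 0, 0], [0, 0, -160, 0, 0, 0], [0, 0, -185, 0, 0, 0], [0, 0, -185, 0, 0, 0], [0, 0, -185, 0, 0, 0]]]}}

```text
clock: 17.83
eef_pos: [565.3, -391.4, 286.0]
tool_rot: [3.14, -0.002, 0.06]
force: [1.0, 0.7, -3.3]
width: 9.2
```

```bash
python3 w.py 499.4,-66.8,285,-2;python3 - <<'E'
from h import *
s=get_image("scene"); crop(s,70,90,230,210,"pics/s7.png")
E
```

```text
now [ 565.3 -391.4  286. ] [ 1.799e+02 -1.000e-01  3.400e+00] t 17.8 w 9.2 F [ 1.   0.7 -3.3]
499.4,-66.8,285,-2 -> [-46.4, -328.0, 0.5] [0.1, -0.1, 5.4] rows>= 8
```

View pics/s7.png

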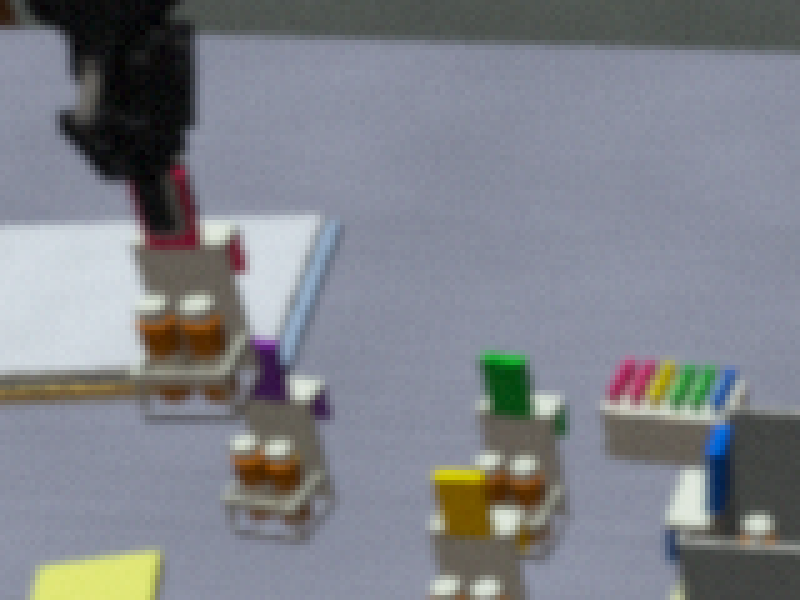

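Pink is held upright at (165,260), and the other racks stand undisturbed. I carry it to the near wall.

{"method": "arm_command", "body": {"rows": [[[-4, -20, 0, 0, 0, 1], [-7, -50, 0, 0, 0, 1], [-11, -80, 0, 0, 0, 2], [-15, -110, 0, 0, 0, 2], [-20, -140, 0, 0, 0, 3], [-24, -170, 0, 0, 0, 3], [-28, -200, 0, 0, 0, 4], [-33, -230, 0, 0, 0, 4], [-37, -260, 0, 0, 0, 5], [-41, -290, 0, 0, 0, 5], [-44, -312, 0, 0, 0, 5.4], [-46, -325, 0, 0, 0, 5.4], [-46, -328, 0, 0, 0, 5.4], [-46, -328, 0, 0, 0, 5.4], [-46, -328, 0, 0, 0, 5.4]]]}}

```text
clock: 19.13
eef_pos: [499.1, -67.9, 283.6]
tool_rot: [3.141, 0.002, -0.036]
force: [0.4, -1.3, -0.9]
width: 9.4
```

```bash
python3 w.py 499.4,-66.8,150,-2 499.4,-66.8,141,-2
```

```text
now [499.1 -67.9 283.6] [ 1.8e+02  1.0e-01 -2.0e+00] t 19.1 w 9.4 F [ 0.4 -1.3 -0.9]
499.4,-66.8,150,-2 -> [0.5, -1.1, 133.6] [0.0, 0.1, -0.0] rows>= 4
499.4,-66.8,141,-2 -> [0.5, -1.1, 142.6] [0.0, 0.1, -0.0] rows>= 4
```

{"method": "arm_command", "body": {"rows": [[[0.5, -1, 30, 0, 0, 0], [0.5, -1, 60, 0, 0, 0], [0.5, -1, 85, 0, 0, 0], [0.5, -1, 105, 0, 0, 0], [0.5, -1, 120, 0, 0, 0], [0.5, -1, 130, 0, 0, 0], [0.5, -1, 133, 0, 0, 0], [0.5, -1, 133, 0, 0, 0]]]}}

```text
clock: 19.8
eef_pos: [499.8, -66.5, 150.8]
tool_rot: [-3.141, 0.001, -0.036]
force: [-0.1, 0.4, -1.1]
width: 9.2
```

```bash
python3 w.py 499.4,-66.8,141,-2;python3 - <<'E'
from h import *
s=get_image("scene"); crop(s,170,110,330,230,"pics/s8.png");t=get_image("top"); crop(t,192,140,322,230,"pics/t8.png")
E
```

```text
now [499.8 -66.5 150.8] [-1.8e+02  1.0e-01 -2.1e+00] t 19.8 w 9.2 F [-0.1  0.4 -1.1]
499.4,-66.8,141,-2 -> [-0.4, 0.3, 9.8] [-0.0, 0.1, -0.1] rows>= 1
```

View pics/s8.png

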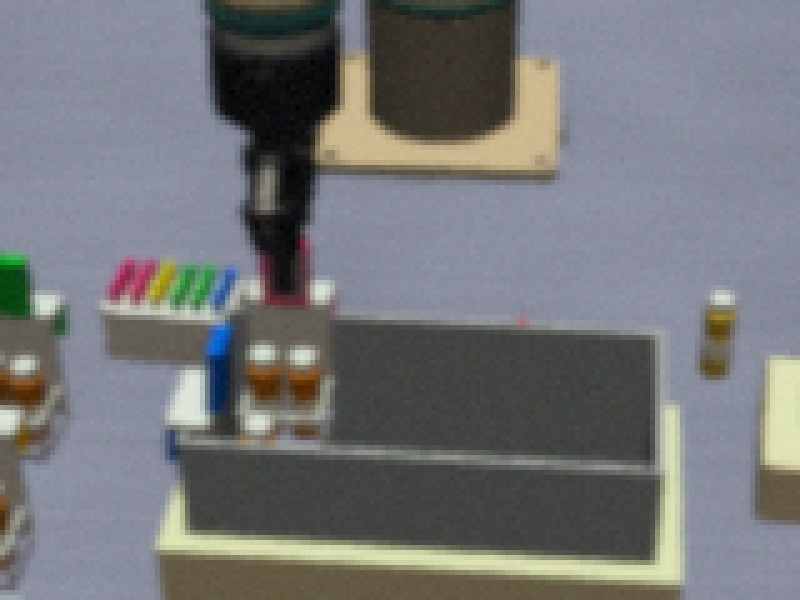

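View pics/t8.png

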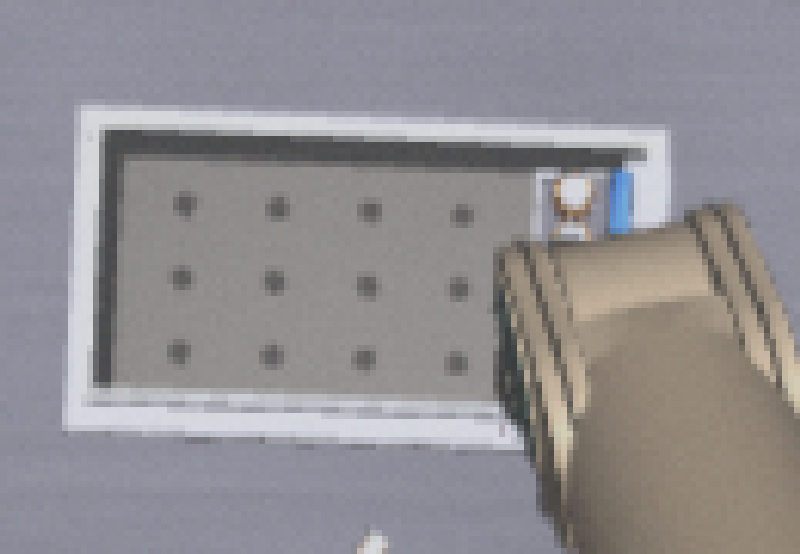

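Pink stands inside the near wall at scene (290,330), clear of blue. I lower it until it touches.

{"method": "arm_command", "body": {"rows": [[[0, 0, 4, 0, 0, 0], [0, 0, 7, 0, 0, 0], [0, 0, 9, 0, 0, 0], [0, 0, 11, 0, 0, 0], [0, 0, 12, 0, 0, 0], [0, 0, 12, 0, 0, 0]]]}}

```text
clock: 20.4
eef_pos: [500.3, -65.6, 140.6]
tool_rot: [3.141, -0.001, -0.035]
force: [-2.0, 0.2, 9.1]
width: 9.2
```

Contact at TCP 140.6, as predicted. I release and rise.

{"method": "arm_command", "body": {"claw": -0.3, "rows": [[[0, 0, 0, 0, 0, 0], [0, 0, 0, 0, 0, 0], [0, 0, 0, 0, 0, 0], [0, 0, 0, 0, 0, 0], [0, 0, -10, 0, 0, 0], [0, 0, -30, 0, 0, 0], [0, 0, -60, 0, 0, 0], [0, 0, -90, 0, 0, 0], [0, 0, -120, 0, 0, 0], [0, 0, -150, 0, 0, 0], [0, 0, -150, 0, 0, 0]]]}}

```text
clock: 21.32
eef_pos: [503.5, -65.4, 295.7]
tool_rot: [3.141, -0.011, -0.035]
force: [1.5, 0.6, 1.0]
width: 29.9
```

```bash
python3 r2.py r2
python3 - <<'E'
from h import *
s=get_image("scene"); crop(s,170,130,330,250,"pics/s9.png")
E
```

```text
['rack_b'] hue 29 n 30 z 132.2 tab [ 577.8 -250.6] bridge-est [ 577.9 -252.7] yaw -3.9 bsize 51.4 21.8
['rack_c'] hue 63 n 35 z 132.1 tab [ 451.7 -256.9] bridge-est [ 450.9 -261.1] yaw -6.3 bsize 43.1 19.7
['rack_e'] hue 141 n 37 z 132.6 tab [ 442.2 -423. ] bridge-est [ 441.5 -425.4] yaw -14.2 bsize 51.1 27.2
```

View pics/s9.png

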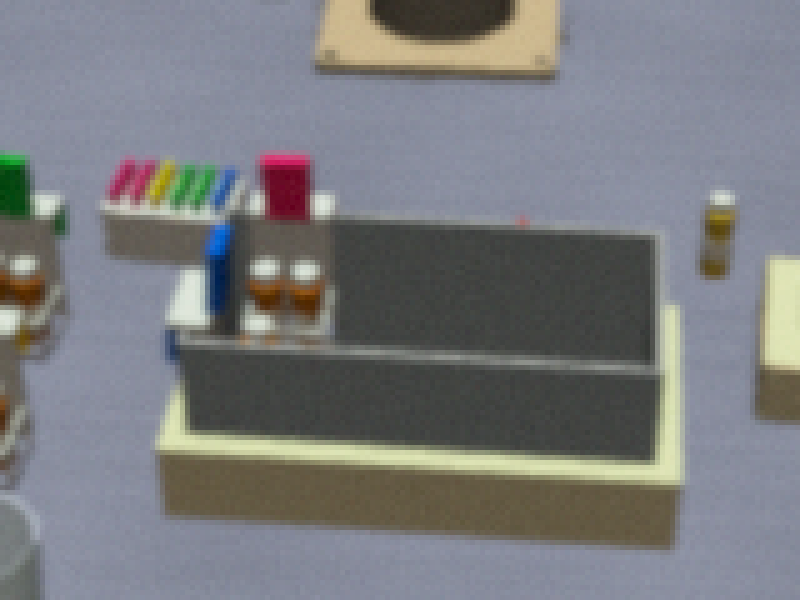

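View pics/r2.png

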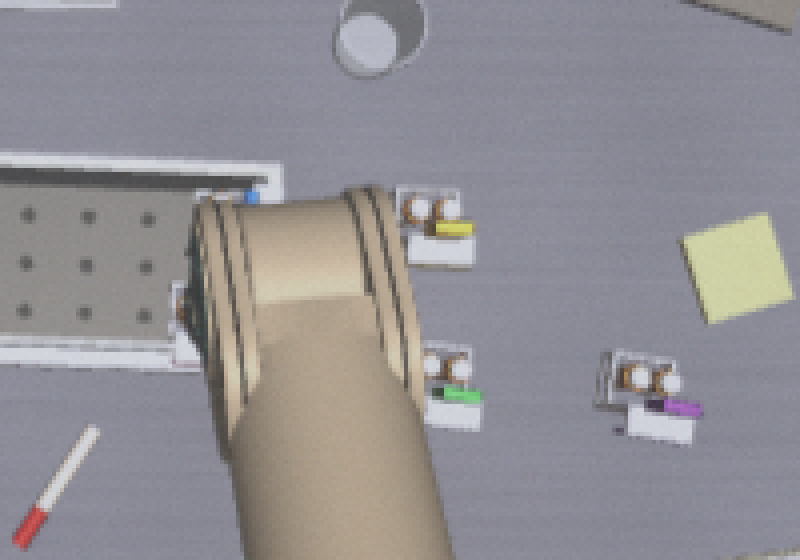

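Pink hangs at (290,230). The crop shows yellow at (455,230), green at (460,397) and violet at (685,408). Next I take yellow.

```bash
python3 w.py 577.8,-251.5,220,-3.9
```

```text
now [500.7 -65.7 291.2] [180.   -0.2  -2. ] t 21.4 w 29.8 F [ 0.1  0.4 -0.4]
577.8,-251.5,220,-3.9 -> [83.3, 183.0, 71.5] [0.0, -0.2, 1.9] rows>= 6
```

{"method": "arm_command", "body": {"claw": 0.0, "rows": [[[10, 20, 5, 0, 0, 0], [25, 50, 15, 0, 0, 1], [38, 80, 30, 0, 0, 1], [50, 110, 40, 0, 0, 1.9], [65, 140, 55, 0, 0, 1.9], [76, 165, 66, 0, 0, 1.9], [83, 181, 71, 0, -0.2, 1.9], [83, 183, 71, 0, -0.2, 1.9], [83, 183, 71, 0, -0.2, 1.9], [83, 183, 71, 0, -0.2, 1.9]]]}}

```text
clock: 22.25
eef_pos: [576.1, -249.7, 217.9]
tool_rot: [-3.14, 0.005, -0.067]
force: [1.1, 0.5, -0.5]
width: 42.5
```

```bash
python3 w.py 577.8,-251.5,98,-3.9
```

```text
now [ 576.1 -249.7  217.9] [-179.9    0.3   -3.8] t 22.2 w 42.5 F [ 1.1  0.5 -0.5]
577.8,-251.5,98,-3.9 -> [2.4, 1.9, 119.9] [-0.1, 0.3, 0.1] rows>= 3
```

{"method": "arm_command", "body": {"rows": [[[1.5, 1, 35, 0, 0.1, 0], [1.5, 1, 65, 0, 0.1, 0], [1.5, 1, 90, 0, 0.1, 0], [1.5, 1, 107, 0, 0.1, 0], [1.5, 1, 117, 0, 0.1, 0], [1.5, 1, 120, 0, 0.1, 0], [1.5, 1, 120, 0, 0.1, 0], [1.5, 1, 120, 0, 0.1, 0]]]}}

```text
clock: 22.92
eef_pos: [578.7, -252.0, 99.8]
tool_rot: [-3.142, -0.001, -0.067]
force: [-0.2, -0.7, 0.3]
width: 42.8
```

{"method": "arm_command", "body": {"claw": -1, "rows": [[[0, 0, 0, 0, 0, 0], [0, 0, 0, 0, 0, 0], [0, 0, 0, 0, 0, 0], [0, 0, 0, 0, 0, 0], [0, 0, 0, 0, 0, 0], [0, 0, 0, 0, 0, 0], [0, 0, 0, 0, 0, 0]]]}}

```text
clock: 23.5
eef_pos: [578.8, -252.7, 99.6]
tool_rot: [3.141, -0.001, -0.068]
force: [0.3, -0.1, 6.9]
width: 9.3
```

{"method": "arm_command", "body": {"rows": [[[0, 0, -10, 0, 0, 0], [0, 0, -30, 0, 0, 0], [0, 0, -60, 0, 0, 0], [0, 0, -90, 0, 0, 0], [0, 0, -125, 0, 0, 0], [0, 0, -160, 0, 0, 0], [0, 0, -185, 0, 0, 0], [0, 0, -185, 0, 0, 0], [0, 0, -185, 0, 0, 0]]]}}

```text
clock: 24.25
eef_pos: [578.1, -252.6, 284.9]
tool_rot: [3.141, -0.0, -0.068]
force: [-0.3, -0.3, -2.6]
width: 9.1
```

```bash
python3 w.py 501.7,-2.8,285,-2;python3 - <<'E'
from h import *
s=get_image("scene"); crop(s,90,90,250,210,"pics/s10.png")
E
```

```text
now [ 578.1 -252.6  284.9] [180.   -0.   -3.9] t 24.2 w 9.1 F [-0.3 -0.3 -2.6]
501.7,-2.8,285,-2 -> [-93.2, -244.0, -0.3] [0.0, -0.0, -1.9] rows>= 7
```

View pics/s10.png

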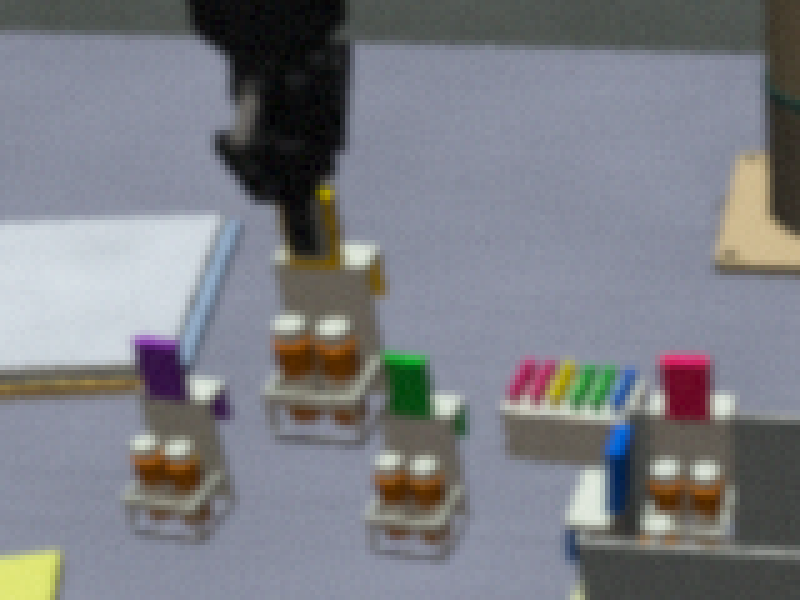

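Yellow is held upright at (320,300). I carry it over pink with extra height.

{"method": "arm_command", "body": {"rows": [[[-5, -18, -10, 0, 0, 0], [-18, -45, -20, 0, 0, 0], [-30, -75, -25, 0, 0, -1], [-40, -105, -25, 0, 0, -1], [-52, -135, -25, 0, 0, -1.5], [-63, -165, -25, 0, 0, -1.9], [-75, -195, -25, 0, 0, -1.9], [-85, -222, -25, 0, 0, -1.9], [-91, -238, -25, 0, 0, -1.9], [-93, -244, -25, 0, 0, -1.9], [-93, -244, -25, 0, 0, -1.9], [-93, -244, -25, 0, 0, -1.9], [-93, -244, -25, 0, 0, -1.9]]]}}

```text
clock: 25.38
eef_pos: [501.9, -4.7, 308.0]
tool_rot: [3.141, 0.003, -0.037]
force: [-0.1, -0.7, -2.2]
width: 9.2
```

```bash
python3 w.py 501.7,-2.8,150,-2
```

```text
now [501.9  -4.7 308. ] [ 1.8e+02  1.0e-01 -2.1e+00] t 25.4 w 9.2 F [-0.1 -0.7 -2.2]
501.7,-2.8,150,-2 -> [0.1, -2.0, 158.0] [0.0, 0.1, -0.1] rows>= 4
```

{"method": "arm_command", "body": {"rows": [[[0, -1, 30, 0, 0, 0], [0, -1, 60, 0, 0, 0], [0, -1, 90, 0, 0, 0], [0, -1, 115, 0, 0, 0], [0, -1, 135, 0, 0, 0], [0, -1, 150, 0, 0, 0], [0, -1, 157, 0, 0, 0], [0, -1, 157, 0, 0, 0]]]}}

```text
clock: 26.05
eef_pos: [500.8, -3.1, 150.0]
tool_rot: [3.141, 0.005, -0.037]
force: [0.1, 0.8, -2.9]
width: 9.3
```

```bash
python3 w.py 501.7,-2.8,141,-2;python3 - <<'E'
from h import *
s=get_image("scene"); crop(s,170,110,330,230,"pics/s11.png")
E
```

```text
now [500.8  -3.1 150. ] [180.    0.3  -2.1] t 26.1 w 9.3 F [ 0.1  0.8 -2.9]
501.7,-2.8,141,-2 -> [0.9, -0.4, 9.0] [0.0, 0.3, -0.1] rows>= 1
```

View pics/s11.png

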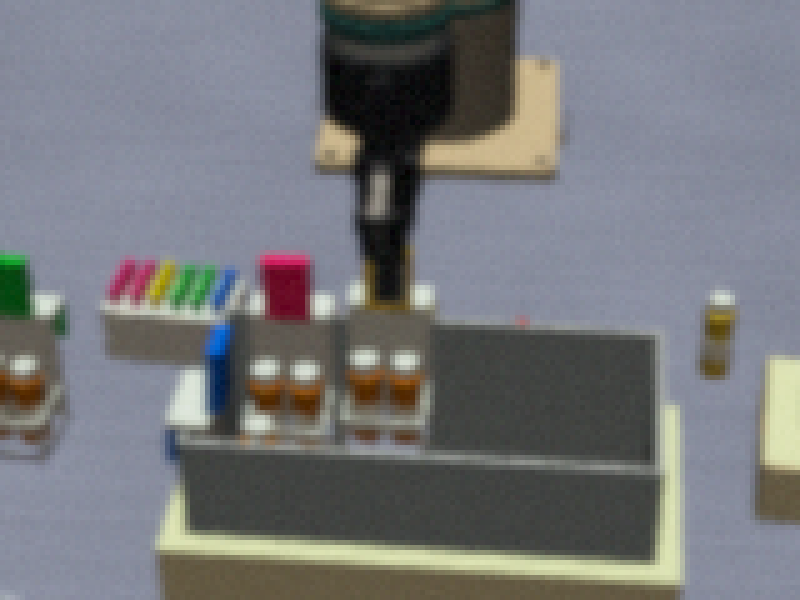

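Yellow is beside pink with a clear gap, so I lower it to contact.

{"method": "arm_command", "body": {"rows": [[[0.5, 0, 4, 0, 0, 0], [0.5, 0, 7, 0, 0, 0], [0.5, 0, 9, 0, 0, 0], [0.5, 0, 11, 0, 0, 0], [0.5, 0, 12, 0, 0, 0], [0.5, 0, 12, 0, 0, 0]]]}}

```text
clock: 26.6
eef_pos: [502.1, -1.7, 139.7]
tool_rot: [-3.141, 0.001, -0.035]
force: [-0.1, -0.6, -2.5]
width: 9.3
```

{"method": "arm_command", "body": {"rows": [[[0, 0, 1, 0, 0, 0], [0, 0, 2, 0, 0, 0], [0, 0, 2, 0, 0, 0], [0, 0, 2, 0, 0, 0]]]}}

```text
clock: 26.93
eef_pos: [502.3, -1.6, 139.5]
tool_rot: [3.141, 0.0, -0.035]
force: [-4.1, -0.5, 14.8]
width: 9.1
```

{"method": "arm_command", "body": {"claw": -0.3, "rows": [[[0, 0, 0, 0, 0, 0], [0, 0, 0, 0, 0, 0], [0, 0, 0, 0, 0, 0], [0, 0, 0, 0, 0, 0], [0, 0, -10, 0, 0, 0], [0, 0, -30, 0, 0, 0], [0, 0, -60, 0, 0, 0], [0, 0, -90, 0, 0, 0], [0, 0, -120, 0, 0, 0], [0, 0, -150, 0, 0, 0], [0, 0, -150, 0, 0, 0]]]}}

```text
clock: 27.85
eef_pos: [505.7, -1.1, 293.8]
tool_rot: [-3.141, -0.01, -0.035]
force: [0.6, 0.3, -0.4]
width: 30.1
```

```bash
python3 r2.py r3; python3 w.py 451.3,-257.5,225,-6.5
python3 - <<'E'
from h import *
s=get_image("scene"); crop(s,130,110,310,245,"pics/s12.png")
E
```

```text
['rack_c'] hue 64 n 35 z 132.9 tab [ 451.7 -256.9] bridge-est [ 451.  -256.8] yaw -9.4 bsize 51.3 21.6
['rack_e'] hue 141 n 35 z 133.1 tab [ 441.9 -423.3] bridge-est [ 442.3 -424.4] yaw -10.1 bsize 54.3 28.0
now [504.3  -1.4 291.2] [-180.    -0.3   -2. ] t 27.9 w 29.6 F [-0.2  1.3 -0.6]
451.3,-257.5,225,-6.5 -> [-44.5, 257.8, 65.8] [-0.1, -0.3, 4.5] rows>= 7
```

View pics/s12.png

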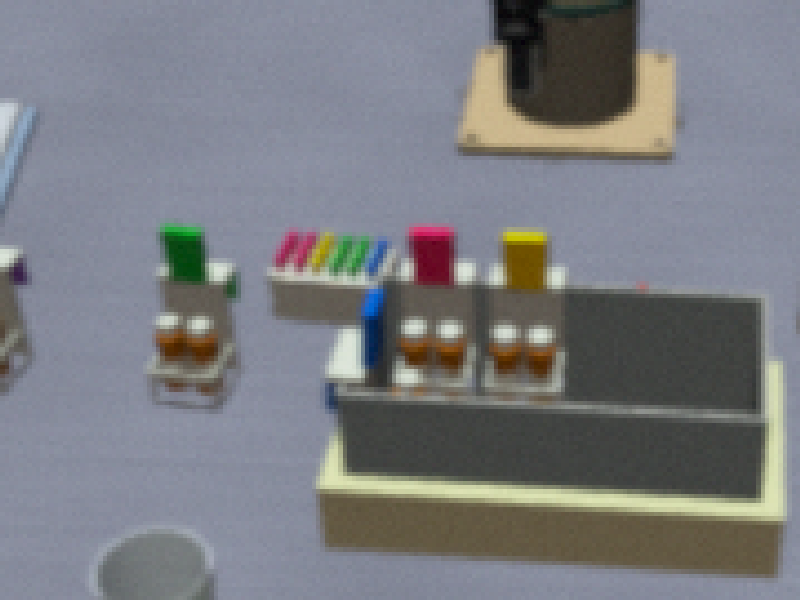

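View pics/r3.png

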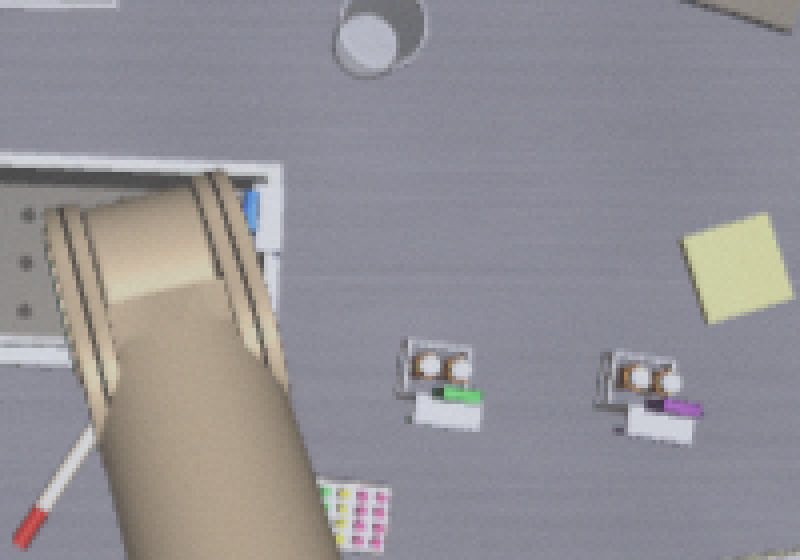

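Yellow hangs at (525,290). Green is at (460,397), unmoved. I go to green.

{"method": "arm_command", "body": {"claw": 0.0, "rows": [[[-2, 20, 5, 0, 0, 1], [-8, 50, 10, 0, 0, 2], [-14, 80, 15, 0, 0, 3], [-20, 110, 25, 0, 0, 4], [-26, 140, 30, 0, 0, 5], [-31, 170, 40, 0, 0, 6], [-36, 200, 50, 0, 0, 6], [-41, 230, 60, 0, 0, 6], [-44, 250, 66, 0, 0, 6], [-44.5, 257, 66, 0, -0.3, 6], [-44.5, 257, 66, 0, -0.3, 6], [-44.5, 257, 66, 0, -0.3, 6], [-44.5, 257, 66, 0, -0.3, 6]]]}}

```text
clock: 29.03
eef_pos: [449.5, -255.0, 221.8]
tool_rot: [-3.14, 0.007, -0.137]
force: [0.0, 0.3, 0.1]
width: 42.9
```

```bash
python3 w.py 451.4,-256.9,98,-8
```

```text
now [ 449.5 -255.   221.8] [-179.9    0.4   -7.8] t 29.0 w 42.9 F [0.  0.3 0.1]
451.4,-256.9,98,-8 -> [2.9, 1.8, 123.8] [-0.1, 0.4, 0.2] rows>= 3
```

{"method": "arm_command", "body": {"rows": [[[1.5, 1, 35, 0, 0.1, 0], [1.5, 1, 65, 0, 0.1, 0], [1.5, 1, 92, 0, 0.1, 0], [1.5, 1, 110, 0, 0.1, 0], [1.5, 1, 121, 0, 0.1, 0], [1.5, 1, 124, 0, 0.1, 0], [1.5, 1, 124, 0, 0.1, 0], [1.5, 1, 124, 0, 0.1, 0]]]}}

```text
clock: 29.7
eef_pos: [450.3, -257.4, 98.4]
tool_rot: [3.142, 0.004, -0.138]
force: [-0.5, -0.1, -0.5]
width: 42.7
```

{"method": "arm_command", "body": {"claw": -1, "rows": [[[0, 0, 0, 0, 0, 0], [0, 0, 0, 0, 0, 0], [0, 0, 0, 0, 0, 0], [0, 0, 0, 0, 0, 0], [0, 0, 0, 0, 0, 0], [0, 0, 0, 0, 0, 0], [0, 0, 0, 0, 0, 0]]]}}

```text
clock: 30.28
eef_pos: [450.7, -258.5, 98.6]
tool_rot: [3.141, 0.002, -0.139]
force: [1.4, -0.6, 6.0]
width: 9.4
```

{"method": "arm_command", "body": {"rows": [[[0, 0, -10, 0, 0, 0], [0, 0, -30, 0, 0, 0], [0, 0, -60, 0, 0, 0], [0, 0, -90, 0, 0, 0], [0, 0, -125, 0, 0, 0], [0, 0, -160, 0, 0, 0], [0, 0, -195, 0, 0, 0], [0, 0, -205, 0, 0, 0], [0, 0, -205, 0, 0, 0]]]}}

```text
clock: 31.03
eef_pos: [451.2, -258.8, 305.5]
tool_rot: [3.139, 0.0, -0.14]
force: [0.5, 0.8, -3.3]
width: 9.2
```

```bash
python3 w.py 504,61.1,305,-2;python3 - <<'E'
from h import *
s=get_image("scene"); crop(s,90,90,250,210,"pics/s13.png")
E
```

```text
now [ 451.2 -258.8  305.5] [179.9   0.   -8. ] t 31.0 w 9.2 F [ 0.5  0.8 -3.3]
504,61.1,305,-2 -> [7.7, -324.1, -0.2] [0.1, 0.0, -6.0] rows>= 8
```

View pics/s13.png

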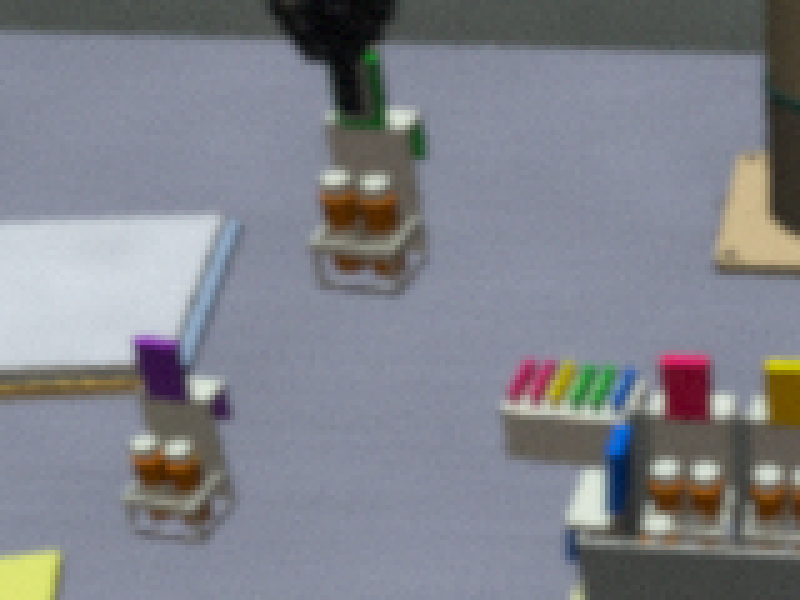

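Green is held at (370,200). I carry it to the third slot.

{"method": "arm_command", "body": {"rows": [[[0, -18, 0, 0, 0, -1], [1, -45, 0, 0, 0, -1], [2, -75, 0, 0, 0, -2], [3, -105, 0, 0, 0, -2], [3, -135, 0, 0, 0, -3], [4, -165, 0, 0, 0, -3], [5, -195, 0, 0, 0, -4], [6, -225, 0, 0, 0, -5], [7, -255, 0, 0, 0, -6], [7, -285, 0, 0, 0, -6], [8, -307, 0, 0, 0, -6], [8, -320, 0, 0, 0, -6], [8, -324, 0, 0, 0, -6], [8, -324, 0, 0, 0, -6], [8, -324, 0, 0, 0, -6], [8, -324, 0, 0, 0, -6]]]}}

```text
clock: 32.42
eef_pos: [502.7, 59.8, 301.7]
tool_rot: [3.141, 0.007, -0.037]
force: [0.2, 0.4, -2.7]
width: 9.5
```

```bash
python3 w.py 504,61.1,150,-2
```

```text
now [502.7  59.8 301.7] [180.    0.4  -2.1] t 32.4 w 9.5 F [ 0.2  0.4 -2.7]
504,61.1,150,-2 -> [2.4, -1.5, 151.7] [0.0, 0.4, -0.1] rows>= 4
```

{"method": "arm_command", "body": {"rows": [[[1, -0.5, 30, 0, 0.2, 0], [1, -0.5, 60, 0, 0.2, 0], [1, -0.5, 90, 0, 0.2, 0], [1, -0.5, 115, 0, 0.2, 0], [1, -0.5, 133, 0, 0.2, 0], [1, -0.5, 146, 0, 0.2, 0], [1, -0.5, 151, 0, 0.2, 0], [1, -0.5, 151, 0, 0.2, 0]]]}}

```text
clock: 33.08
eef_pos: [502.8, 60.7, 150.5]
tool_rot: [3.141, 0.004, -0.036]
force: [-0.2, -0.5, -1.3]
width: 9.5
```

```bash
python3 w.py 504,61.1,139,-2;python3 - <<'E'
from h import *
s=get_image("scene"); crop(s,170,110,330,230,"pics/s14.png")
E
```

```text
now [502.8  60.7 150.5] [180.    0.2  -2.1] t 33.1 w 9.5 F [-0.2 -0.5 -1.3]
504,61.1,139,-2 -> [1.3, -0.5, 11.5] [0.0, 0.2, -0.1] rows>= 1
```

View pics/s14.png

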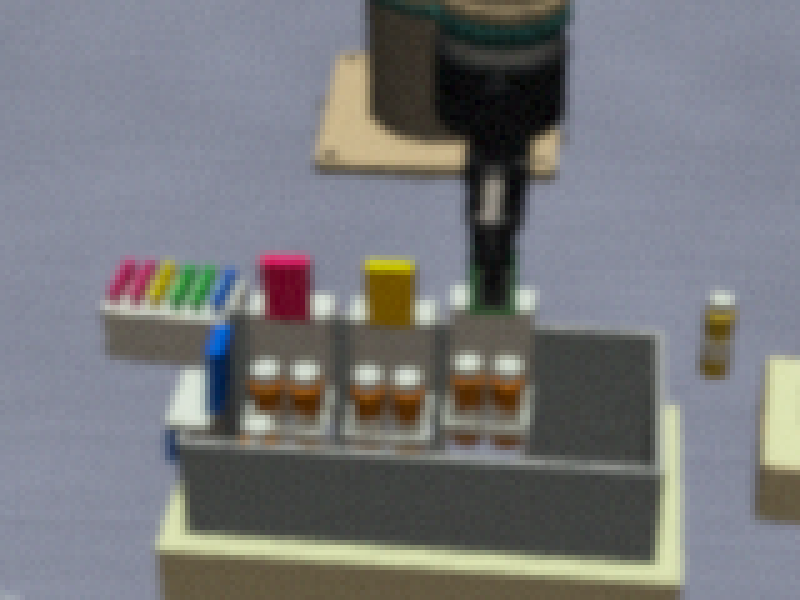

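Green is in line, with gaps on both sides. I lower it.

{"method": "arm_command", "body": {"rows": [[[0.5, 0, 4, 0, 0, 0], [0.5, 0, 8, 0, 0, 0], [0.5, 0, 11, 0, 0, 0], [0.5, 0, 13, 0, 0, 0], [0.5, 0, 14, 0, 0, 0], [0.5, 0, 14, 0, 0, 0]]]}}

```text
clock: 33.63
eef_pos: [504.3, 61.9, 138.7]
tool_rot: [3.141, 0.001, -0.035]
force: [-3.1, -2.1, 7.7]
width: 9.4
```

{"method": "arm_command", "body": {"claw": -0.3, "rows": [[[0, 0, 0, 0, 0, 0], [0, 0, 0, 0, 0, 0], [0, 0, 0, 0, 0, 0], [0, 0, 0, 0, 0, 0], [0, 0, -10, 0, 0, 0], [0, 0, -30, 0, 0, 0], [0, 0, -60, 0, 0, 0], [0, 0, -90, 0, 0, 0], [0, 0, -120, 0, 0, 0], [0, 0, -150, 0, 0, 0], [0, 0, -150, 0, 0, 0], [0, 0, -150, 0, 0, 0]]]}}

```text
clock: 34.63
eef_pos: [505.3, 62.2, 289.8]
tool_rot: [-3.141, -0.003, -0.035]
force: [0.4, 0.1, -1.0]
width: 29.8
```

```bash
python3 r2.py r4; python3 w.py 442.1,-423.6,230,-12
python3 - <<'E'
from h import *
s=get_image("scene"); crop(s,90,110,330,290,"pics/s15.png")
E
```

```text
['rack_e'] hue 141 n 37 z 131.7 tab [ 442.3 -423.2] bridge-est [ 442.1 -425.4] yaw -10.9 bsize 52.4 27.6
now [504.3  61.9 288.3] [-180.    0.   -2.] t 34.7 w 30.4 F [-0.5 -0.2 -0.8]
442.1,-423.6,230,-12 -> [-45.2, 487.3, 58.1] [-0.0, 0.0, 10.0] rows>= 12
```

View pics/s15.png

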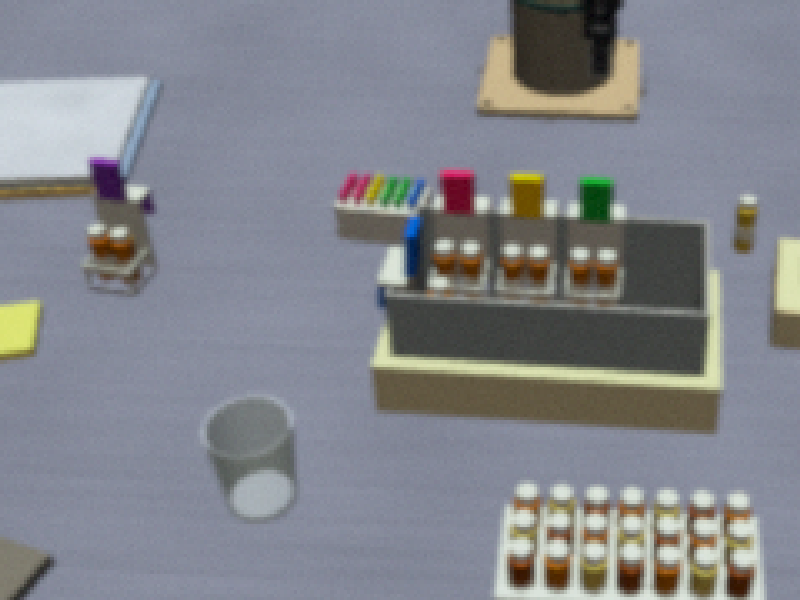

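Four racks hang. Violet is at (105,190) in the scene crop, and I go to it now.

{"method": "arm_command", "body": {"claw": 0.0, "rows": [[[-2, 20, 0, 0, 0, 1], [-5, 50, 0, 0, 0, 2], [-8, 85, 0, 0, 0, 3], [-11, 120, 0, 0, 0, 4], [-14, 155, 5, 0, 0, 5], [-18, 190, 10, 0, 0, 6], [-21, 225, 15, 0, 0, 7], [-24, 260, 20, 0, 0, 8], [-27, 295, 25, 0, 0, 9], [-31, 330, 30, 0, 0, 9.5], [-34, 365, 40, 0, 0, 9.5], [-37, 400, 45, 0, 0, 9.5], [-40, 435, 50, 0, 0, 9.5], [-43, 462, 55, 0, 0, 9.5], [-45, 480, 58, 0, 0, 9.5], [-45, 487, 58, 0, 0, 9.5], [-45, 487, 58, 0, 0, 9.5], [-45, 487, 58, 0, 0, 9.5], [-45, 487, 58, 0, 0, 9.5], [-45, 487, 58, 0, 0, 9.5]]]}}

```text
clock: 36.4
eef_pos: [443.2, -421.2, 229.7]
tool_rot: [-3.141, 0.001, -0.198]
force: [-0.1, 0.2, -0.3]
width: 42.4
```

```bash
python3 w.py 442.2,-423.8,98,-11.5
```

```text
now [ 443.2 -421.2  229.7] [-1.799e+02  1.000e-01 -1.130e+01] t 36.4 w 42.4 F [-0.1  0.2 -0.3]
442.2,-423.8,98,-11.5 -> [-0.3, 2.9, 131.7] [-0.1, 0.1, 0.2] rows>= 4
```

{"method": "arm_command", "body": {"rows": [[[-0.5, 1.5, 35, 0, 0, 0], [-0.5, 1.5, 70, 0, 0, 0], [-0.5, 1.5, 98, 0, 0, 0], [-0.5, 1.5, 117, 0, 0, 0], [-0.5, 1.5, 128, 0, 0, 0], [-0.5, 1.5, 131, 0, 0, 0], [-0.5, 1.5, 131, 0, 0, 0], [-0.5, 1.5, 131, 0, 0, 0]]]}}

```text
clock: 37.07
eef_pos: [442.4, -424.7, 99.7]
tool_rot: [3.141, -0.0, -0.2]
force: [-0.4, -1.3, 0.6]
width: 42.4
```

{"method": "arm_command", "body": {"claw": -1, "rows": [[[0, 0, 0, 0, 0, 0], [0, 0, 0, 0, 0, 0], [0, 0, 0, 0, 0, 0], [0, 0, 0, 0, 0, 0], [0, 0, 0, 0, 0, 0], [0, 0, 0, 0, 0, 0], [0, 0, 0, 0, 0, 0]]]}}

```text
clock: 37.65
eef_pos: [442.2, -425.3, 99.7]
tool_rot: [3.14, -0.001, -0.201]
force: [0.8, 0.1, 6.4]
width: 9.4
```

{"method": "arm_command", "body": {"rows": [[[0, 0, -10, 0, 0, 0], [0, 0, -30, 0, 0, 0], [0, 0, -60, 0, 0, 0], [0, 0, -90, 0, 0, 0], [0, 0, -125, 0, 0, 0], [0, 0, -160, 0, 0, 0], [0, 0, -195, 0, 0, 0], [0, 0, -205, 0, 0, 0], [0, 0, -205, 0, 0, 0]]]}}

```text
clock: 38.4
eef_pos: [442.8, -425.3, 307.0]
tool_rot: [3.139, -0.004, -0.201]
force: [0.2, 0.5, -2.6]
width: 9.4
```

```bash
python3 w.py 506.2,125.1,305,-2;python3 - <<'E'
from h import *
s=get_image("scene"); crop(s,70,60,230,180,"pics/s16.png")
E
```

```text
now [ 442.8 -425.3  307. ] [179.8  -0.2 -11.5] t 38.4 w 9.4 F [ 0.2  0.5 -2.6]
506.2,125.1,305,-2 -> [-47.6, -552.0, 0.2] [0.2, -0.2, -9.5] rows>= 14
```

View pics/s16.png

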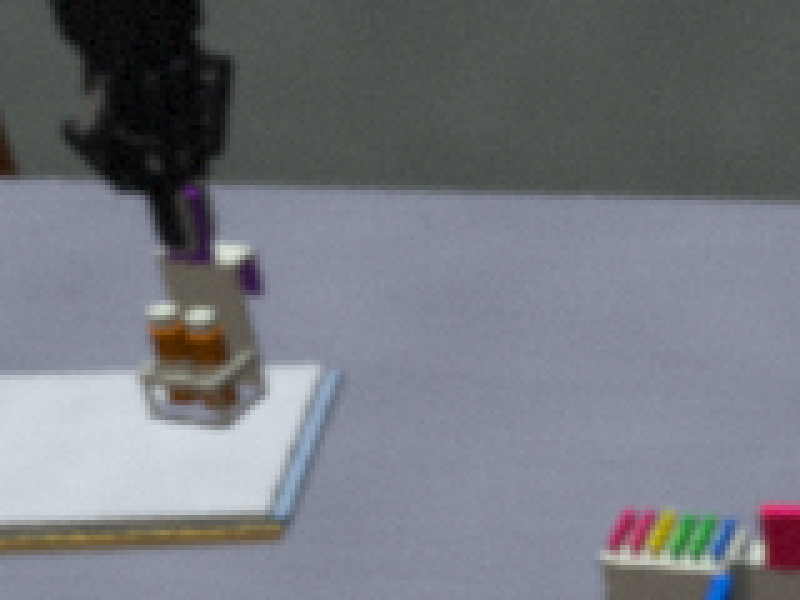

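Violet is held upright at (200,290). I carry it to the fourth slot.

{"method": "arm_command", "body": {"rows": [[[-2, -20, 0, 0, 0, 0], [-4, -48, 0, 0, 0, -1], [-7, -80, 0, 0, 0, -1], [-10, -114, 0, 0, 0, -2], [-13, -148, 0, 0, 0, -3], [-16, -182, 0, 0, 0, -3], [-19, -216, 0, 0, 0, -4], [-22, -250, 0, 0, 0, -4], [-24, -284, 0, 0, 0, -5], [-27, -318, 0, 0, 0, -5], [-30, -352, 0, 0, 0, -6], [-33, -386, 0, 0, 0, -7], [-36, -420, 0, 0, 0, -8], [-39, -454, 0, 0, 0, -9], [-42, -488, 0, 0, 0, -9.5], [-45, -518, 0, 0, 0, -9.5], [-47, -538, 0, 0, 0, -9.5], [-47.5, -549, 0, 0, 0, -9.5], [-47.5, -552, 0, 0, 0, -9.5], [-47.5, -552, 0, 0, 0, -9.5]]]}}

```text
clock: 40.12
eef_pos: [504.3, 125.3, 302.2]
tool_rot: [3.141, 0.004, -0.034]
force: [0.5, -0.6, -1.6]
width: 9.3
```

{"method": "arm_command", "body": {"rows": [[[0, 0, 5, 0, 0, 0], [0, 0, 10, 0, 0, 0], [0, 0, 10, 0, 0, 0]]]}}

```text
clock: 40.37
eef_pos: [504.3, 123.6, 292.2]
tool_rot: [3.14, 0.004, -0.037]
force: [-0.4, 0.2, -2.6]
width: 9.2
```

```bash
python3 w.py 506.2,125.1,150,-2
```

```text
now [504.3 123.6 292.2] [179.9   0.2  -2.1] t 40.4 w 9.2 F [-0.4  0.2 -2.6]
506.2,125.1,150,-2 -> [2.4, -1.8, 142.1] [0.1, 0.2, -0.1] rows>= 4
```

{"method": "arm_command", "body": {"rows": [[[1, -0.5, 30, 0, 0.1, 0], [1, -0.5, 60, 0, 0.1, 0], [1, -0.5, 88, 0, 0.1, 0], [1, -0.5, 110, 0, 0.1, 0], [1, -0.5, 127, 0, 0.1, 0], [1, -0.5, 137, 0, 0.1, 0], [1, -0.5, 141, 0, 0.1, 0], [1, -0.5, 141, 0, 0.1, 0]]]}}

```text
clock: 41.03
eef_pos: [505.7, 125.8, 152.2]
tool_rot: [-3.142, 0.001, -0.036]
force: [0.3, -0.4, -2.3]
width: 9.1
```

```bash
python3 w.py 506.2,125.1,140,-2;python3 - <<'E'
from h import *
s=get_image("scene"); crop(s,170,110,330,230,"pics/s17.png")
E
```

```text
now [505.7 125.8 152.2] [-180.    0.   -2.] t 41.0 w 9.1 F [ 0.3 -0.4 -2.3]
506.2,125.1,140,-2 -> [0.6, 0.7, 12.2] [-0.0, 0.0, -0.0] rows>= 1
```

View pics/s17.png

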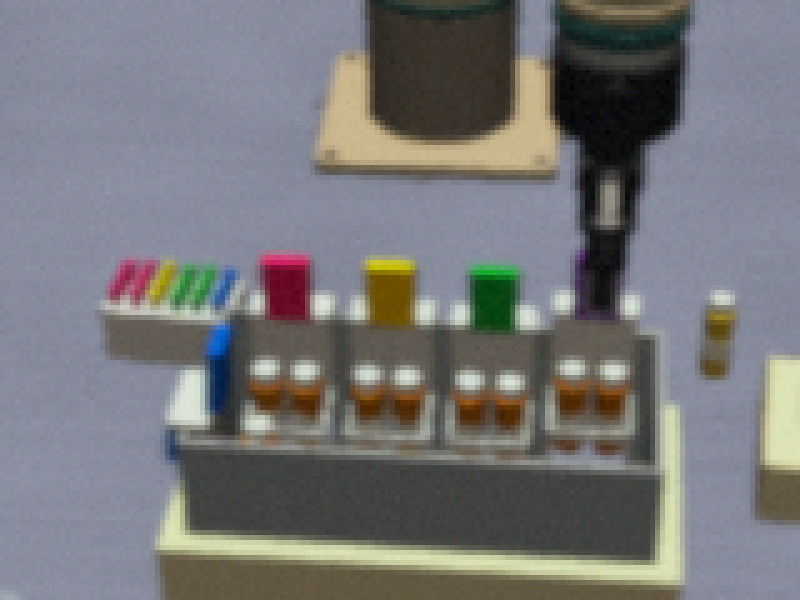

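Violet is in line with a gap to the end wall. I lower it.

{"method": "arm_command", "body": {"rows": [[[0, 0.5, 4, 0, 0, 0], [0, 0.5, 8, 0, 0, 0], [0, 0.5, 11, 0, 0, 0], [0, 0.5, 13, 0, 0, 0], [0, 0.5, 14, 0, 0, 0], [0, 0.5, 14.5, 0, 0, 0], [0, 0.5, 14.5, 0, 0, 0]]]}}

```text
clock: 41.67
eef_pos: [506.1, 125.8, 139.7]
tool_rot: [3.141, -0.001, -0.035]
force: [-2.7, -2.1, 10.7]
width: 9.2
```

{"method": "arm_command", "body": {"claw": -0.3, "rows": [[[0, 0, 0, 0, 0, 0], [0, 0, 0, 0, 0, 0], [0, 0, 0, 0, 0, 0], [0, 0, 0, 0, 0, 0], [0, 0, -10, 0, 0, 0], [0, 0, -30, 0, 0, 0], [0, 0, -60, 0, 0, 0], [0, 0, -90, 0, 0, 0], [0, 0, -120, 0, 0, 0], [0, 0, -150, 0, 0, 0], [0, 0, -150, 0, 0, 0], [0, 0, -150, 0, 0, 0]]]}}

```text
clock: 42.67
eef_pos: [506.8, 126.2, 290.3]
tool_rot: [-3.14, -0.005, -0.035]
force: [-0.1, -0.1, -0.4]
width: 30.1
```

```bash
python3 w.py 560,300,290,80
```

```text
now [506.8 126.2 290.3] [-179.9   -0.3   -2. ] t 42.7 w 30.1 F [-0.1 -0.1 -0.4]
560,300,290,80 -> [47.1, -175.5, 0.8] [0.1, -0.3, -82.0] rows>= 12
```

{"method": "arm_command", "body": {"rows": [[[0, -25, 0, 0, 0, -7], [-2, -60, 0, 0, 0, -14], [-10, -95, 0, 0, 0, -21], [-20, -130, 0, 0, 0, -28], [-32, -165, 0, 0, 0, -35], [-45, -200, 0, 0, 0, -42], [-58, -230, 0, 0, 0, -49], [-70, -260, 0, 0, 0, -56], [-80, -285, 0, 0, 0, -63], [-88, -300, 0, 0, 0, -70], [-95, -308, 0, 0, 0, -77], [-95, -308, 0, 0, -0.3, -84], [-95, -308, 0, 0, -0.3, -85.5], [-95, -308, 0, 0, -0.3, -85.5], [-95, -308, 0, 0, -0.3, -85.5], [-95, -308, 0, 0, -0.3, -85.5]]]}}

```text
clock: 44.0
eef_pos: [422.0, 436.1, 287.9]
tool_rot: [-3.139, 0.004, 1.454]
force: [0.0, 0.3, -0.6]
width: 29.9
```

```bash
python3 - <<'E'
from h import *
s=get_image("scene"); crop(s,170,110,410,290,"pics/s18.png");t=get_image("top"); crop(t,90,130,330,280,"pics/t18.png");np.savez("t18.npz",**t);np.savez("s18.npz",**s)
E
python3 slider.py sl2
```

```text
grip n 59 ctl y span -60.4 -39.6 mid -50.0 x -0.3 z 100.2
((479.4269714355469, 342.0833740234375), (200.35244750976562, 119.37190246582031), 83.4496078491211)
```

View pics/s18.png

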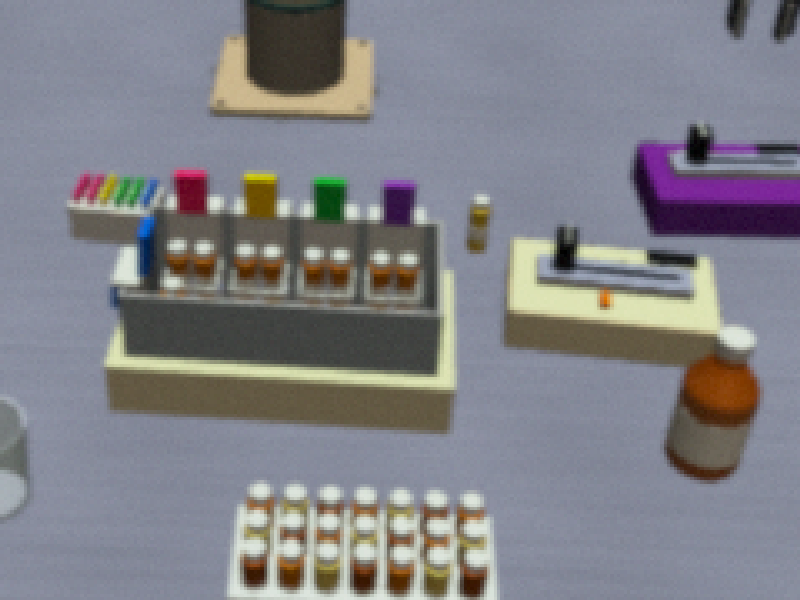

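View pics/t18.png

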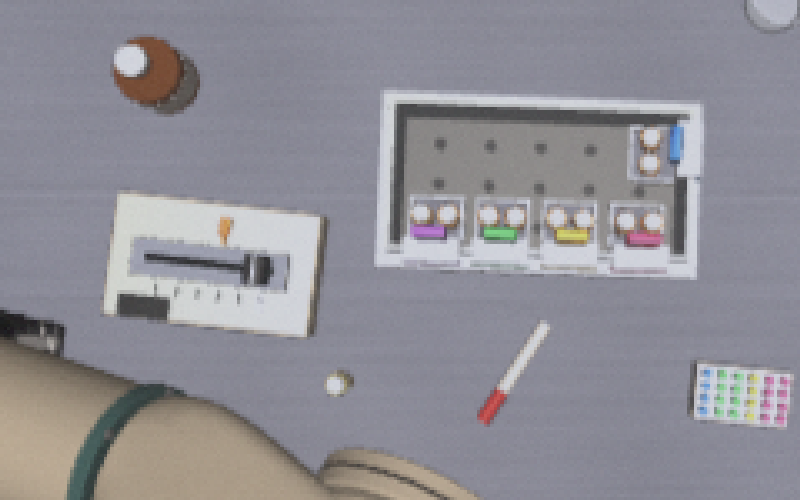

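All five racks hang: four tabs in scene at (190–400,190), blue at (147,245), lips over the rims. The slider is still at −50.0. Next I check heights and tilt numerically and refine the pointer.

Run:
```python
from h import *
from slots import c as wc,X as wX,Y as wY
t=dict(np.load("t18.npz"));s=dict(np.load("s18.npz")); C=cloud(t)
D=C[...,:2]-wc; wx=D@wX; wy=D@wY
for n,(x0,x1,y0,y1) in dict(a=(-80,-62,-120,-70),b=(-80,-62,-55,-8),c=(-80,-62,8,55),e=(-80,-62,75,122),d=(12,58,-148,-132)).items():
    m=(wx>x0)&(wx<x1)&(wy>y0)&(wy<y1)&(C[...,2]>100); P=C[m]; 
    m2=(wx>x0-20)&(wx<x1+35)&(wy>y0-20)&(wy<y1+35)&(C[...,2]>162)
    A=np.c_[wx[m],wy[m],np.ones(m.sum())]; k,_,_,_=np.linalg.lstsq(A,P[:,2],rcond=None)
    print(n,m.sum(),"bridge z",np.median(P[:,2]).round(1),"slope deg",np.degrees(k[:2]).round(1),"outer edge x",wx[(C[...,2]>120)&(wy>y0+5)&(wy<y1-5)&(wx<0)].min().round(1) if n!='d' else wy[(C[...,2]>120)&(wx>x0)&(wx<x1)&(wy<-100)&(wy>-170)].min().round(1),"tab",np.median(wx[m2]).round(1),np.median(wy[m2]).round(1),np.median(C[m2][:,2]).round(1))
cy=np.array([.114,.9935]);cx=np.array([.9935,-.114]);cc=np.array([479.4,341.9])
for nm in("top0","sl1","t18"):
    d=dict(np.load(nm+".npz"));CC=cloud(d);h=cv2.cvtColor(d["pixels"],cv2.COLOR_RGB2HSV).astype(float)
    w=np.zeros((384,512));w[190:206,150:166]=1
    w*=((h[...,0]<25)|(h[...,0]>170))*np.clip(h[...,1]-60,0,None)
    vv,uu=np.nonzero(w>0)
    print(nm)
    for v in sorted(set(vv)):
        k=vv==v; u=np.average(uu[k],weights=w[v,uu[k]]); 
        for z in (56.5,):
            q=plane(d,u,v,z)[:2]-cc; print("  row",v,k.sum(),"x'",(q@cx).round(1),"y'",(q@cy).round(1),"z",np.median(CC[v,uu[k],2]).round(1))
d=s;h=cv2.cvtColor(d["pixels"],cv2.COLOR_RGB2HSV);p=(h[...,0]<20)&(h[...,1]>120)&(h[...,2]>100);p[:190]=0;p[206:]=0;p[:,:340]=0;p[:,365:]=0
vv,uu=np.nonzero(p)
for z in(50,54,58):
    q=np.array([plane(d,u,v,z)[:2] for u,v in zip(uu,vv)])-cc; print("scene",z,(q@cx).mean().round(1),(q@cy).mean().round(1),(q@cy).min().round(1),(q@cy).max().round(1))
Cs=cloud(s);q=Cs[p][:,:2]-cc;print("scene cloud",np.median(q@cx).round(1),np.median(q@cy).round(1))
K=Cs[...,:2]-cc;g=(Cs[...,2]>97)&(Cs[...,2]<108)&(abs(K@cx)<30)&(abs(K@cy)<80);print("scene grip y",(K@cy)[g].min().round(1),(K@cy)[g].max().round(1),np.median((K@cy)[g]).round(1), g.sum())
```

```text
a 92 bridge z 128.6 slope deg [-4.4 -0.8] outer edge x -552.9 tab -52.8 -89.1 171.9
b 90 bridge z 128.9 slope deg [ 3.7 -1.5] outer edge x -491.1 tab -54.0 -27.1 172.2
c 89 bridge z 128.3 slope deg [ 1.1 -1.5] outer edge x -427.6 tab -54.1 39.9 172.5
e 89 bridge z 129.2 slope deg [-3.   0.5] outer edge x -322.9 tab -54.3 95.7 172.8
d 74 bridge z 127.6 slope deg [-0.7 -7.3] outer edge x -147.4 tab 34.5 -118.3 172.0
top0
  row 195 3 x' 46.0 y' -7.9 z 51.3
  row 196 3 x' 43.0 y' -9.4 z 54.0
  row 197 3 x' 39.8 y' -9.7 z 57.4
  row 198 3 x' 36.6 y' -10.1 z 56.9
  row 199 3 x' 33.4 y' -10.1 z 54.5
  row 200 2 x' 30.1 y' -9.6 z 53.6
  row 201 2 x' 27.0 y' -10.1 z 55.8
  row 202 2 x' 23.9 y' -11.3 z 52.0
sl1
  row 195 3 x' 46.1 y' -8.1 z 50.5
  row 196 3 x' 43.0 y' -9.4 z 56.0
  row 197 3 x' 39.8 y' -9.7 z 58.4
  row 198 3 x' 36.6 y' -10.1 z 56.7
  row 199 3 x' 33.4 y' -10.1 z 58.7
  row 200 2 x' 30.1 y' -9.6 z 56.8
  row 201 2 x' 27.0 y' -10.2 z 57.4
  row 202 2 x' 23.9 y' -11.3 z 54.5
t18
  row 195 3 x' 46.1 y' -8.1 z 50.5
  row 196 3 x' 43.0 y' -9.4 z 57.1
  row 197 3 x' 39.8 y' -9.7 z 58.8
  row 198 3 x' 36.6 y' -10.1 z 58.0
  row 199 3 x' 33.4 y' -10.1 z 58.4
  row 200 2 x' 30.1 y' -9.6 z 54.6
  row 201 2 x' 27.0 y' -10.2 z 55.3
  row 202 2 x' 23.8 y' -10.8 z 49.0
scene 50 27.4 -10.3 -13.8 -6.8
scene 54 32.6 -11.1 -14.6 -7.6
scene 58 37.8 -11.9 -15.4 -8.5
scene cloud 38.2 -11.8
scene grip y -58.9 -42.7 -51.9 36
```

Run:
```python
from h import *
from slots import c as wc,X as wX,Y as wY
s=dict(np.load("s18.npz"));t=dict(np.load("t18.npz"))
print(crop(s,195,160,255,215,"pics/s19.png"),crop(t,270,155,310,190,"pics/t19.png"))
h=cv2.cvtColor(s["pixels"],cv2.COLOR_RGB2HSV)
m=(h[...,0]>100)&(h[...,0]<120)&(h[...,1]>120);m[:,:205]=0;m[:,225:]=0;m[:170]=0;m[205:]=0
vv,uu=np.nonzero(m);o=s["pose"][:3,3]
P=[]
for u,v in zip(uu,vv):
    _,r=ray(s,u,v); k=(48-(o[:2]-wc)@wX)/(r[:2]@wX); p=o+k*r; P.append([(p[:2]-wc)@wY,p[2]])
P=np.array(P)
for v in sorted(set(vv)):
    k=vv==v; print(v,uu[k].min(),uu[k].max(),P[k].mean(0).round(1))
```

```text
10.909090909090908 17.142857142857142
170 213 214 [-115.1  208.4]
175 213 216 [-113.5  191.6]
176 212 216 [-115.2  188.1]
177 212 216 [-115.4  184.6]
178 211 215 [-118.5  180.9]
179 211 215 [-118.8  177.4]
180 211 215 [-119.   173.9]
181 211 215 [-119.3  170.4]
182 212 215 [-118.1  167. ]
183 212 215 [-118.4  163.4]
184 212 215 [-118.6  159.8]
185 212 215 [-118.9  156.2]
186 212 215 [-119.1  152.6]
187 212 215 [-119.4  149. ]
188 212 215 [-119.6  145.4]
189 212 214 [-121.4  141.6]
190 212 214 [-121.6  138. ]
191 212 214 [-121.9  134.3]
192 213 213 [-122.2  130.6]
```

View pics/s19.png

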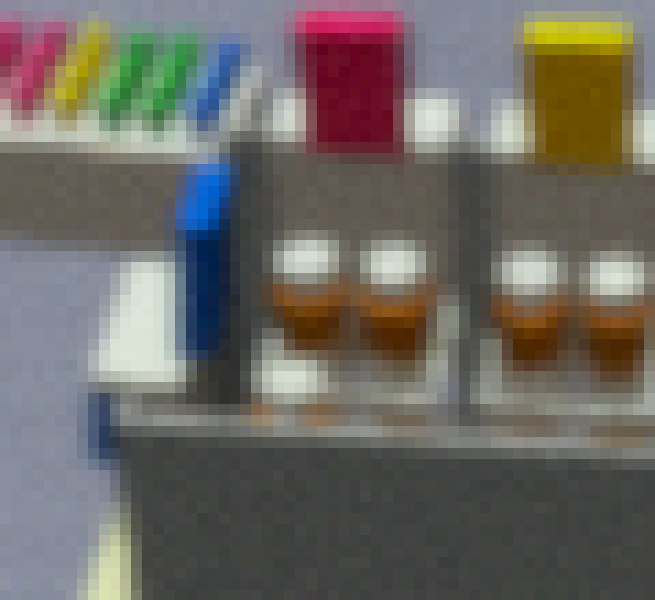

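View pics/t19.png

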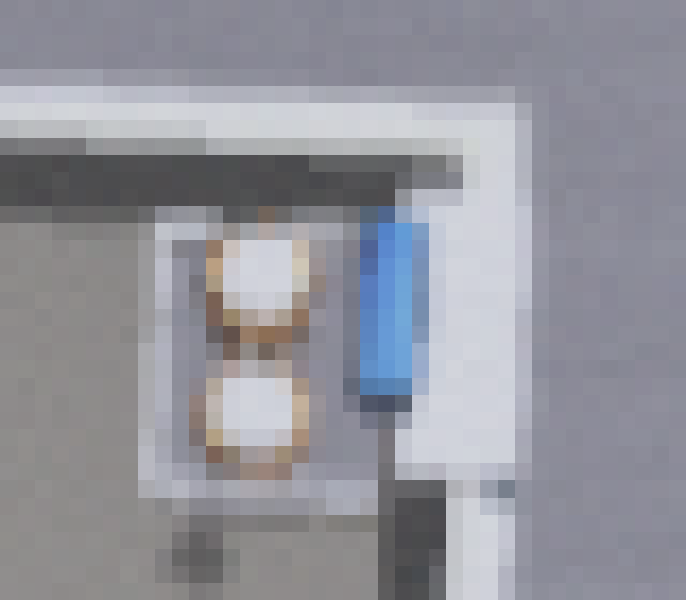

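Every bridge seats on the rim: z is about 128.5 against the 130 expected with the camera's usual −1.5 mm bias. The blue lip is outside at (100,425), and blue leans at most about 3°, which is natural in the wide slot. The pointer is at controller y ≈ −10.1, so q ≈ 0.040. I go to the slider.

```bash
python3 w.py 473.7,292.3,180,83.5
```

```text
now [421.8 436.7 288.4] [-179.9    0.2   83.4] t 44.2 w 29.9 F [-0.2  0.2 -0.3]
473.7,292.3,180,83.5 -> [-137.2, 68.4, 108.6] [-0.2, 0.2, -0.1] rows>= 5
```

{"method": "arm_command", "body": {"claw": 0.0, "rows": [[[-20, 10, 10, 0, 0, 0], [-48, 24, 30, 0, 0, 0], [-76, 38, 55, 0, 0, 0], [-104, 52, 80, 0, 0, 0], [-125, 62, 100, 0, 0, 0], [-135, 67, 108, 0, 0, 0], [-137, 68, 108, 0, 0.1, 0], [-137, 68, 108, 0, 0.1, 0], [-137, 68, 108, 0, 0.1, 0], [-137, 68, 108, 0, 0.1, 0], [-137, 68, 108, 0, 0.1, 0]]]}}

```text
clock: 45.12
eef_pos: [473.0, 295.1, 181.8]
tool_rot: [-3.14, -0.001, 1.46]
force: [-0.5, -0.7, -0.4]
width: 43.2
```

```bash
python3 w.py 473.7,292.3,75,83.5
```

```text
now [473.  295.1 181.8] [-1.799e+02 -1.000e-01  8.360e+01] t 45.1 w 43.2 F [-0.5 -0.7 -0.4]
473.7,292.3,75,83.5 -> [-2.8, 1.2, 106.7] [-0.1, -0.1, 0.1] rows>= 3
```

{"method": "arm_command", "body": {"rows": [[[-2, 0.5, 30, 0, 0, 0], [-2, 0.5, 60, 0, 0, 0], [-2, 0.5, 82, 0, 0, 0], [-2, 0.5, 98, 0, 0, 0], [-2, 0.5, 106, 0, 0, 0], [-2, 0.5, 106, 0, 0, 0], [-2, 0.5, 106, 0, 0, 0], [-2, 0.5, 106, 0, 0, 0], [-2, 0.5, 106, 0, 0, 0]]]}}

```text
clock: 45.87
eef_pos: [473.9, 291.5, 75.7]
tool_rot: [-3.14, -0.0, 1.458]
force: [0.7, -0.0, -0.3]
width: 42.5
```

{"method": "arm_command", "body": {"claw": -1, "rows": [[[0, 0, 0, 0, 0, 0], [0, 0, 0, 0, 0, 0], [0, 0, 0, 0, 0, 0], [0, 0, 0, 0, 0, 0], [0, 0, 0, 0, 0, 0], [0, 0, 0, 0, 0, 0], [0, 0, 0, 0, 0, 0]]]}}

```text
clock: 46.45
eef_pos: [473.7, 290.9, 75.3]
tool_rot: [-3.14, 0.001, 1.457]
force: [-0.1, -1.5, 5.3]
width: 19.0
```

```bash
python3 w.py 478.26,332,76,83.5
```

```text
now [473.7 290.9  75.3] [-179.9    0.    83.5] t 46.5 w 19.0 F [-0.1 -1.5  5.3]
478.26,332,76,83.5 -> [41.3, -0.1, -0.7] [-0.1, 0.0, -0.0] rows>= 1
```

Gripped at the off end, width 19.0. I move +40 mm along the track.

{"method": "arm_command", "body": {"rows": [[[4, 0, 0, 0, 0, 0], [9, 0, 0, 0, 0, 0], [15, 0, 0, 0, 0, 0], [21, 0, 0, 0, 0, 0], [27, 0, 0, 0, 0, 0], [32, 0, 0, 0, 0, 0], [36, 0, 0, 0, 0, 0], [39, 0, 0, 0, 0, 0], [40, 0, 0, 0, 0, 0], [40, 0, 0, 0, 0, 0], [40, 0, 0, 0, 0, 0], [40, 0, 0, 0, 0, 0], [40, 0, 0, 0, 0, 0]]]}}

```text
clock: 47.53
eef_pos: [478.2, 331.1, 75.4]
tool_rot: [-3.14, -0.0, 1.457]
force: [-0.5, 0.2, 5.9]
width: 19.4
```

```bash
python3 w.py 478.26,331,76,83.5
```

```text
now [478.2 331.1  75.4] [-179.9   -0.    83.5] t 47.5 w 19.4 F [-0.5  0.2  5.9]
478.26,331,76,83.5 -> [-0.1, 0.0, -0.6] [-0.1, -0.0, 0.0] rows>= 1
```

{"method": "arm_command", "body": {"claw": 0.0, "rows": [[[0, 0, 0, 0, 0, 0], [0, 0, 0, 0, 0, 0], [0, 0, 0, 0, 0, 0], [0, 0, 0, 0, 0, 0], [0, 0, -10, 0, 0, 0], [0, 0, -30, 0, 0, 0], [0, 0, -60, 0, 0, 0], [0, 0, -95, 0, 0, 0], [0, 0, -130, 0, 0, 0], [10, -5, -165, 0, 0, 0], [30, -20, -195, 0, 0, 0], [60, -40, -210, 0, 0, 0], [85, -60, -210, 0, 0, 0], [97, -68, -210, 0, 0, 0], [97, -68, -210, 0, 0, 0], [97, -68, -210, 0, 0, 0]]]}}

```text
clock: 48.87
eef_pos: [421.0, 435.1, 285.0]
tool_rot: [-3.139, 0.001, 1.46]
force: [0.5, -0.1, 0.7]
width: 42.6
```

```bash
python3 slider.py sl3
python3 - <<'E'
from h import *
s=get_image("scene"); crop(s,90,100,410,340,"pics/s20.png")
E
```

```text
grip n 54 ctl y span -19.0 2.2 mid -8.4 x -0.2 z 100.8
((479.40234375, 342.01617431640625), (200.31239318847656, 119.50469970703125), 83.37362670898438)
```

View pics/sl3.png

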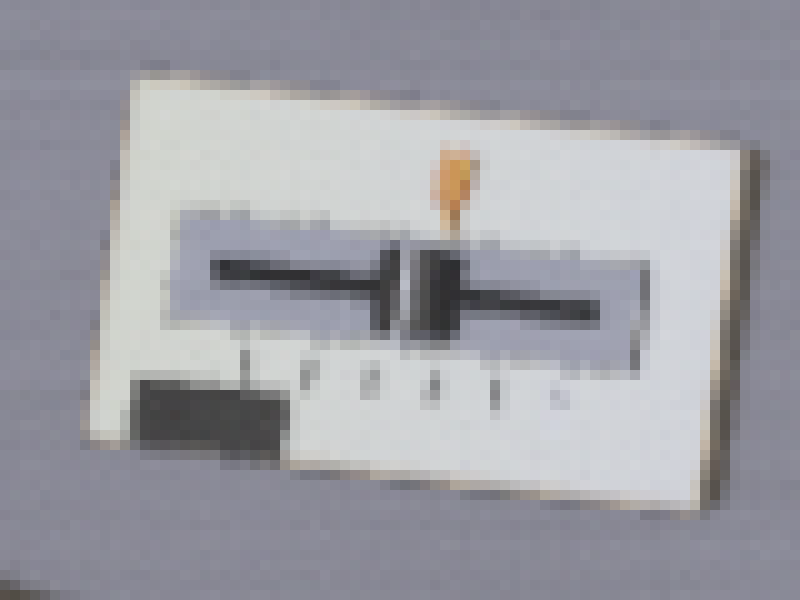

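View pics/s20.png

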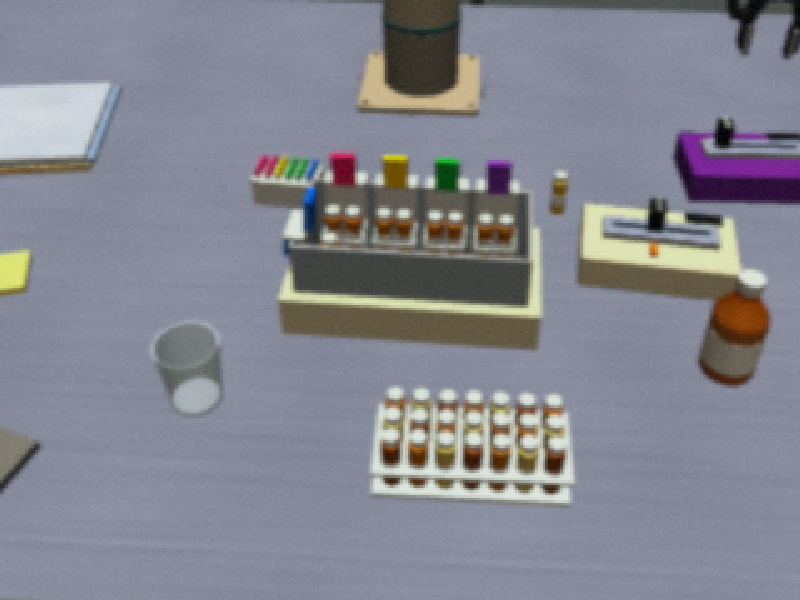

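View pics/sl3s.png

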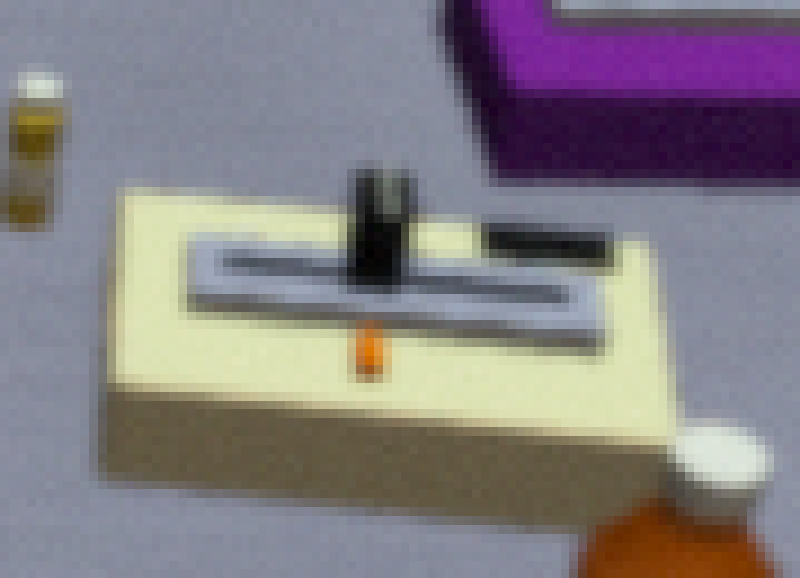

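Both views show the grip next to the pointer: top crop grip (415,290), scene (380,230) over the pointer (370,350). I measure the white line to sub-pixel accuracy against the pointer.

```bash
cat > wl.py <<'E'
from h import *
import sys
cy=np.array([.114,.9935]);cx=np.array([.9935,-.114]);cc=np.array([479.4,341.9])
def line(d,z,yg):
    # sample brightness along y' across grip top; average over x'
    g=cv2.cvtColor(d["pixels"],cv2.COLOR_RGB2GRAY).astype(np.float32)
    ys=np.arange(yg-9,yg+9.01,.25);xs=np.arange(-9,9.1,1.0)
    a=np.array([[proj(d,[*(cc+cx*x+cy*y),z]) for x in xs] for y in ys],np.float32)
    b=cv2.remap(g,a[...,0],a[...,1],cv2.INTER_LINEAR).mean(1); w=np.clip(b-np.percentile(b,50),0,None)
    # restrict around peak
    i=np.argmax(b); k=abs(ys-ys[i])<4; return (ys[k]*w[k]).sum()/w[k].sum(), b.max().round(0), np.percentile(b,50).round(0)
def edges(d,z,yg):
    g=cv2.cvtColor(d["pixels"],cv2.COLOR_RGB2GRAY).astype(np.float32)
if __name__=="__main__":
    for n,y in(("top0",40),("sl1",-50),("t18",-50),("sl3",-9)):
        if len(sys.argv)>1 and n not in sys.argv[1:]: continue
        d=dict(np.load(n+".npz")); print(n,[tuple(np.round(line(d,z,y),2)) for z in(101,102.5)])
E
python3 wl.py
python3 - <<'E'
from wl import *
s=dict(np.load("s18.npz")); print("scene q0",line(s,101,-50)); print("scene now",line(get_image("scene"),101,-10))
E
```

```text
top0 [(np.float64(43.71), np.float64(157.0), np.float64(77.0)), (np.float64(43.29), np.float64(157.0), np.float64(78.0))]
sl1 [(np.float64(-49.86), np.float64(163.0), np.float64(85.0)), (np.float64(-50.15), np.float64(163.0), np.float64(84.0))]
t18 [(np.float64(-49.84), np.float64(162.0), np.float64(84.0)), (np.float64(-50.13), np.float64(162.0), np.float64(84.0))]
sl3 [(np.float64(-8.97), np.float64(158.0), np.float64(83.0)), (np.float64(-9.3), np.float64(158.0), np.float64(83.0))]
scene q0 (np.float64(-41.86617774894409), np.float32(115.0), np.float32(85.0))
scene now (np.float64(-10.658036733902092), np.float32(103.0), np.float32(81.0))
```

Run:
```python
from wl import *
t=[dict(np.load(n+".npz")) for n in("sl1","t18","sl3")]; s=dict(np.load("s18.npz"))
def prof(d,z,x0,x1):
    im=d["pixels"].astype(np.float32); o=im[...,0]-im[...,2]
    ys=np.arange(-22,2.1,.25);xs=np.arange(x0,x1+.1,.5)
    a=np.array([[proj(d,[*(cc+cx*x+cy*y),z]) for x in xs] for y in ys],np.float32)
    b=cv2.remap(o,a[...,0],a[...,1],cv2.INTER_LINEAR).mean(1); w=np.clip(b-np.percentile(b,40)-10,0,None)
    return ((ys*w).sum()/w.sum()).round(2), b.max().round(0)
for x0,x1 in((20,24),(23,27),(27,31),(31,36),(36,42)):
    print(x0,[prof(d,56.5,x0,x1) for d in t],"scene",prof(s,56.5,x0,x1),prof(s,58,x0,x1))
# scene bias: box top & track extents in y'
for n,d in(("top",t[0]),("scene",s)):
    C=cloud(d);q=C[...,:2]-cc;Y=q@cy;Xx=q@cx
    m=(abs(C[...,2]-49.5)<4)&(abs(Xx)<75)&(abs(Y)<115); r=cv2.minAreaRect(C[m][:,:2].astype(np.float32)); k=np.array(r[0])-cc; print(n,"box",(k@cx).round(1),(k@cy).round(1),r[1],r[2],np.median(C[m][:,2]))
```

```text
20 [(np.float64(-10.22), np.float32(35.0)), (np.float64(-10.19), np.float32(34.0)), (np.float64(-10.21), np.float32(34.0))] scene (np.float64(-10.38), np.float32(81.0)) (np.float64(-10.54), np.float32(58.0))
23 [(np.float64(-9.78), np.float32(58.0)), (np.float64(-9.76), np.float32(59.0)), (np.float64(-9.78), np.float32(57.0))] scene (np.float64(-10.56), np.float32(117.0)) (np.float64(-10.75), np.float32(93.0))
27 [(np.float64(-9.48), np.float32(89.0)), (np.float64(-9.48), np.float32(90.0)), (np.float64(-9.53), np.float32(88.0))] scene (np.float64(-10.83), np.float32(159.0)) (np.float64(-11.01), np.float32(139.0))
31 [(np.float64(-9.46), np.float32(109.0)), (np.float64(-9.48), np.float32(109.0)), (np.float64(-9.49), np.float32(108.0))] scene (np.float64(-11.16), np.float32(197.0)) (np.float64(-11.35), np.float32(182.0))
36 [(np.float64(-9.55), np.float32(113.0)), (np.float64(-9.58), np.float32(112.0)), (np.float64(-9.57), np.float32(114.0))] scene (np.float64(-11.3), np.float32(211.0)) (np.float64(-11.58), np.float32(211.0))
top box -0.0 -0.4 (199.4219207763672, 119.52352905273438) 83.45513153076172 49.03875660795609
scene box 1.5 -1.5 (198.98895263671875, 126.27593994140625) 83.38252258300781 49.4118615295788
```

The pointer is at y ≈ −9.6. The grip is at −9.0 by its white line and −9.6 by arm travel, so they agree within 0.6 mm. All five racks still hang, the bystanders are in place and the arm is clear, so I hand in the job.

Run:
```python
from cell import order,sensors
print(order.finish_job()); print(sensors.read_state()["clock"])
```

```text
the job is handed in; nothing more can be done
None
the job is handed in; nothing more can be done
```

The job is handed in after about 49 s of robot time, with no verdict reported. All five racks were present. I slid the heat back to its off end, hung the racks, and then slid the heat up to the orange pointer.

- **Off end:** I pressed the slider against its stop. The camera then put it at controller y −50.0 mm, which is the expected off position. It was still there after the last rack hung.
- **Racks:** Pink, yellow, green and violet hang on the near long wall, and blue hangs on the −y short wall. Every bridge sits at rim height, and the pictures show the lips over the rim. Blue leans inward by at most about 3°, because the slot is wider than the wall. Violet was knocked about 20 mm aside during the run, so I measured it again before picking it up.
- **Heat setting:** The pointer measures y ≈ −9.6 mm in the top view. The grip is at −9.0 by its white line and −9.6 by arm travel. A coarser depth reading of the grip gave −8.4. The scene camera put the pointer at −11.2, or about −9.9 once its own offset is removed.
- **Other things:** The bystanders and the purple look-alike look untouched in the last picture. I checked this by eye only.

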